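Put the formers on their own pads and lay the keeper bar over them

ROBOT

A 6-joint arm with a two-finger parallel gripper is mounted at the origin on a cart in front of the work surface, level with it; the furniture and walls round the work are solid. World frame = base frame: x ahead of the robot, y to its left, z up, the work surface at z = 0. Lengths are in m, angles in degrees, forces in N, time in s.
With the tool pointing down it reaches from about 0.4 to 0.825 m from the base axis. Payload 7 kg.
Tool frame: the origin (TCP) lies between the finger pads; the fingertips stand 14 mm ahead of it and the grasp point (between the pads) lies 5 mm behind it (r.tips_ahead is the distance from the TCP to the fingertips, in m); z points along the fingers, y is the direction in which the jaws open and shut (so a half turn about z gives the same grasp; the last joint's range is limited). The gripper opens to 88 mm and grips with 3 to 60 N. Pads are 19 mm wide; open, the fingers measure 130 mm over their backs; the gripper's body (78 mm by 193 mm) begins 47 mm behind the grasp point.
Start: joints at [-55.514, 20.546, 0.682, 0, -70.136, -16.507], TCP at [0.208, -0.642, 0.203] pointing down, gripper open.
Joint ranges: [-176.03, 176.03], [-82.01, 121.73], [-58.28, 71.71], [-173.87, 95.51], [-174.79, -0.11], [-173.66, 173.66]. Speed limits (degrees/s): [136.94, 136.94, 172.46, 180, 180, 180].

INTERFACE

Orientations are given as [roll, pitch, yaw] about the fixed x, y, z axes, in that order (R = Rz(yaw) Ry(pitch) Rx(roll)).
In Python, from plant import r gives the robot as it stands.
- The arm moves only by the tool apply_moves, never from a script. Its arguments are lists of equal length, an entry for each row: "slide": the shift along the tool's x, y, z as a fraction of full scale, a list of three; "turn": the turn, a rotation vector about the tool's x, y, z as a fraction of full scale, a list of three; "jaw": the closure, from 0 (fully open) to 1 (shut). In form: {"slide": [[dx, dy, dz], ...], "turn": [[wx, wy, wz], ...], "jaw": [jaw, ...]}. A call has 1 to 8 rows; each row shifts and turns the commanded pose from where the row before left it, along the tool's axes as they then stand; what a row does not reach is not made up. Full scale, the value 1, is 0.1 m for a shift and 1.5 rad for a turn. A row lasts 1/10 s, in which the tool goes at most 50 mm and 8.59 degrees, less where a joint would pass 70% of its speed; a pose out of reach is approached as far as the arm can. A call with a number of a shift or a turn outside -1 to 1 is refused whole. A call with a gripper value outside its range is refused whole. The fingers move at their own pace and stop on an object; "newtons" is the grip in N (left out, the last holds). Time passes only in rows, so rows that do not move let the fingers close. It gives the time, the measured TCP pose, the force and the opening at its end, in the units of the state.
- r.get_state(): the state, without advancing time (a new reading comes with each control period).
- r.capture(name): name is "scene" or "side" or "wrist"; returns a dict with "pixels" (384x512x3 uint8, blue, green, red), "depth" (384x512 float32, m along the optical axis (not along the pixel's ray), 0 where there is no reading), "fx", "fy", "cx", "cy" (pixels), "dist_coeffs" ([k1, k2, p1, p2, k3] as OpenCV has them; the pictures are not rectified), "rvec" (rotation vector, rad) and "tvec" (3), from world to camera coordinates, as OpenCV has them. Camera axes: x right, y down, z forward; pixel columns grow to the right and rows downward; lengths in m; the calibration is good to about 2 mm. A picture is of the moment at which its call begins.
- r.close_job(): hands the job in, once; it reports no verdict.
The state is a dict: "time_s": time; "joints": joint angles; "qd": joint speeds; "joint_torque": joint torques, N m; "tcp_pos": TCP position; "eef_rot": TCP orientation; "contact_force": force on the tool from outside, world axes, zero at the start; "moment": the same for the moment, N m; "gripper_width": finger opening in m.
Only numpy, scipy, OpenCV 4.12 (cv2) and the standard library are available. Lean on these libraries where they do the work, as an engineer would, in place of code of your own. Each camera call takes 0.05 s, during which the arm holds its last target.

TASK

The three dark forming blocks in the kit board stand on the wrong felt pads. Move each one upright onto the middle of the pad of its own outline (round on round, square on square, oblong on oblong and lying the same way as its pad), setting one aside on a free spot on the way. Only when all three are right, lay the keeper bar across the board so that it lies flat in the slots of both end boards, then let go.

Things in the scene. Friction and masses are not known exactly. Their poses are not given: they have to be found in the camera images.
- kit: Wooden board fixed to the bench, 110 mm (its x) by 310 mm (its y), 6 mm thick; origin mid-underside. At each end of its length an end board 14 mm thick, with an open-topped slot 44 mm wide centred on x = 0: slot floor 56 mm above the bench, cheeks up to 70 mm. Three pads lie in a row along its y, 90 mm apart, the middle one at its centre, in varying order.
- pad_round: Round grey felt-covered pad, 78 mm diameter, 5 mm thick, fixed on the board (top 11 mm above the bench); origin at the centre of its underside. The oblong former stands on it at the start.
- pad_square: Square grey felt-covered pad, 76 x 76 mm, 5 mm thick, fixed on the board (top 11 mm above the bench), sides parallel to the board's; origin at the centre of its underside. The round former stands on it at the start.
- pad_oblong: Oblong grey felt-covered pad, 48 mm (its x) by 80 mm (its y, parallel to the board's length), 5 mm thick, fixed on the board (top 11 mm above the bench); origin at the centre of its underside. The square former stands on it at the start.
- spare_pad: Plain square grey felt-covered pad, 100 x 100 mm, 5 mm thick, fixed on the bench away from the board, empty: a free spot for setting a former aside. Origin at the centre of its underside, on the bench top.
- former_round_center (a point): Dark upright cylinder, 50 mm diameter, 40 mm tall, about 0.22 kg, a small bright ring on top. This point is its centre, 20 mm above its underside.
- former_square_center (a point): Dark square block, 44 x 44 mm, 40 mm tall, about 0.22 kg, a small bright ring on top. This point is its centre, 20 mm above its underside; x and y lie along its sides.
- former_oblong_center (a point): Dark oblong block, 28 mm (its x) by 62 mm (its y), 40 mm tall, about 0.22 kg, a small bright ring on top. This point is its centre, 20 mm above its underside.
- bar_grip (a point): Keeper bar, flat on the bench at the start: aluminium bar 26 mm wide (its x), 320 mm long (its y), 8 mm thick, with a wooden grip 24 mm wide, 80 mm long, 26 mm high on the middle of its top; about 0.22 kg, same both ways round. This point is the grip's centre, 21 mm above the bar's underside, 13 mm below the grip's top.
Mind the look-alikes: they are no part of the job. Leave any green look-alike of the part that bears former_oblong_center alone.

How it is judged (in metres and radians):
On the way, in this order (a step that is already met when the one before it is completed fails the run):
1. all three formers stand released on their own pads, the bar not yet over the board (horizontal distance between former_round_center and pad_round below 0.012 m and z of former_round_center in the frame of pad_round between 0.021 and 0.029 m and angle between each of former_round_center, former_square_center, former_oblong_center's own z axis and vertical below 0.1 rad and linear speed of each of former_round, former_square, former_oblong below 0.02 m/s and contact force between the fingers and former_round below 0.05 N and horizontal distance between former_square_center and pad_square below 0.012 m and z of former_square_center in the frame of pad_square between 0.021 and 0.029 m and contact force between the fingers and former_square below 0.05 N and horizontal distance between former_oblong_center and pad_oblong below 0.012 m and z of former_oblong_center in the frame of pad_oblong between 0.021 and 0.029 m and contact force between the fingers and former_oblong below 0.05 N and angle between the y axis of former_oblong_center and the y axis of pad_oblong, either way round below 0.26 rad and horizontal distance between bar_grip and kit above 0.06 m), for 0.2 s.
2. the keeper bar lies released in both slots, the formers still right (horizontal distance between former_round_center and pad_round below 0.012 m and z of former_round_center in the frame of pad_round between 0.021 and 0.029 m and angle between each of former_round_center, former_square_center, former_oblong_center's own z axis and vertical below 0.1 rad and linear speed of each of former_round, former_square, former_oblong, keeper_bar below 0.02 m/s and contact force between the fingers and former_round below 0.05 N and horizontal distance between former_square_center and pad_square below 0.012 m and z of former_square_center in the frame of pad_square between 0.021 and 0.029 m and contact force between the fingers and former_square below 0.05 N and horizontal distance between former_oblong_center and pad_oblong below 0.012 m and z of former_oblong_center in the frame of pad_oblong between 0.021 and 0.029 m and contact force between the fingers and former_oblong below 0.05 N and angle between the y axis of former_oblong_center and the y axis of pad_oblong, either way round below 0.26 rad and x of bar_grip in the frame of kit between -0.014 and 0.014 m and y of bar_grip in the frame of kit between -0.018 and 0.018 m and z of bar_grip in the frame of kit between 0.073 and 0.081 m and angle between bar_grip's own z axis and vertical below 0.06 rad and angle between the y axis of bar_grip and the y axis of kit, either way round below 0.1 rad and contact force between the fingers and keeper_bar below 0.05 N), for 0.2 s.
At the end, for the whole second after the job is handed in: Each former upright and at rest on the pad of its outline, within 12 mm of its centre (the oblong within 15 degrees of its pad); the keeper bar flat in both end slots, within 18 mm of centred along the board; all released (all of step 2); the robot touches nothing.
It also fails if it takes over 122 s, if anything falls off the work surface, if the arm or the gripper's body presses on something with over 40 N, if the wrist force passes 120 N, or if a joint passes its speed limit or range.

## Working session

There is one attempt and no reset: what is moved stays moved. The work goes in short steps, Python scripts to look and compute and a tool call to move; the robot and the scene stay as the last step left them, time stands still between calls to the robot, and variables do not carry over. Pictures are saved under pics/ and viewed, and the job is handed in when it is done.

Besides the shell and the picture viewer there is one more tool, called after "Request:" as name(argument=value, ...), one argument or row to a line, values as JSON. apply_moves: Moves the arm, as the interface text tells. Shift numbers are shares of 0.1 m and turn numbers shares of 1.5 rad, none past 1 either way. Its arguments: {"type":"object","properties":{"slide":{"type":"array"},"turn":{"type":"array"},"jaw":{"type":"array"},"newtons":{"type":"number"}},"required":["slide","turn","jaw"]}

```bash
ls; mkdir -p pics
cat > h.py <<'E'
import numpy as np, cv2, pickle
from plant import r
def cap(n,name):
    c=r.capture(n); cv2.imwrite(f'pics/{name}.png',c['pixels']); pickle.dump(c,open(f'{name}.pkl','wb')); return c
def load(name): return pickle.load(open(f'{name}.pkl','rb'))
def ray(c,uv):
    K=np.array([[c['fx'],0,c['cx']],[0,c['fy'],c['cy']],[0,0,1.]])
    p=cv2.undistortPoints(np.array(uv,float).reshape(-1,1,2),K,np.array(c['dist_coeffs'],float)).reshape(-1,2)
    R=cv2.Rodrigues(np.array(c['rvec'],float))[0]; t=np.array(c['tvec'],float).ravel()
    d=np.c_[p,np.ones(len(p))]@R
    return -R.T@t,d
def onz(c,uv,z):
    o,d=ray(c,uv); return o+d*((z-o[2])/d[:,2])[:,None]
def proj(c,P):
    K=np.array([[c['fx'],0,c['cx']],[0,c['fy'],c['cy']],[0,0,1.]])
    return cv2.projectPoints(np.array(P,float).reshape(-1,1,3),np.array(c['rvec'],float),np.array(c['tvec'],float),K,np.array(c['dist_coeffs'],float))[0].reshape(-1,2)
E
python3 - <<'E'
from h import *
print(r.get_state())
for n in ['scene','side','wrist']:
    c=cap(n,n+'0'); print(n,ray(c,[[256,192]]))
E
```

```text
pics
{'time_s': 0.0, 'joints': array([-5.55133899e+01,  2.05909186e+01,  6.32243373e-01, -1.83391174e-02,
       -7.01357843e+01, -1.65058467e+01]), 'qd': array([ 0.05926386, -0.06314942,  0.00519036, -0.01044736, -0.02570143,
        0.11906173]), 'joint_torque': array([ 1.29330406e-04, -5.82717454e+01,  2.93064559e+01,  6.99774563e+00,
        6.90743953e-03, -1.82547210e-04]), 'tcp_pos': array([ 0.20814974, -0.64153933,  0.20212253]), 'eef_rot': array([ 1.79904535e+02, -1.03101484e-02, -1.62025474e+02]), 'contact_force': array([-0.16746579, -0.18937844,  0.05545787]), 'moment': array([ 0.01291928, -0.03006117, -0.06110863]), 'gripper_width': 0.08765919552537821}
scene (array([ 0.06822405, -0.59848868,  0.37606651]), array([[ 0.51946097,  0.77032509, -0.36991325]]))
side (array([ 1.33869623, -0.02617503,  0.5849061 ]), array([[-0.83208649,  0.06285266, -0.55114295]]))
wrist (array([ 0.12861971, -0.66678883,  0.38520896]), array([[ 0.31015845,  0.1106056 , -0.94457468]]))
```

View pics/scene0.png

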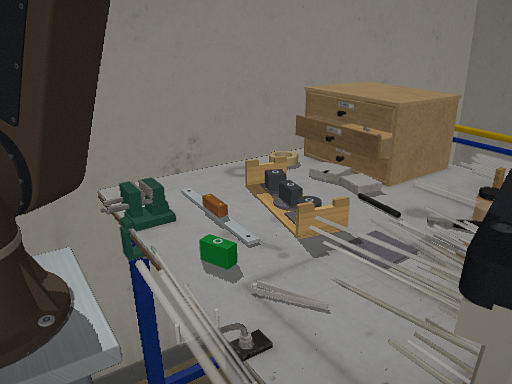

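View pics/side0.png

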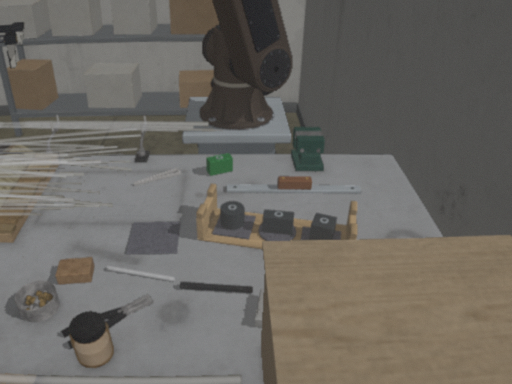

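View pics/wrist0.png

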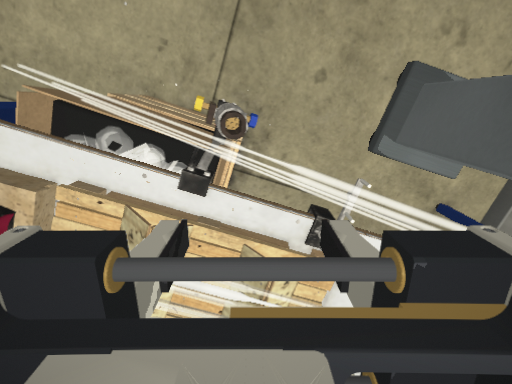

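Run:
```python
from h import *
c=load('side0');s=load('scene0')
im=c['pixels'][145:265,115:375]; cv2.imwrite('pics/sc.png',cv2.resize(im,None,fx=3,fy=3,interpolation=cv2.INTER_CUBIC))
im=s['pixels'][140:280,170:430]; cv2.imwrite('pics/ss.png',cv2.resize(im,None,fx=3,fy=3,interpolation=cv2.INTER_CUBIC))
for uv,z in [((232,208),.051),((278,215),.051),((324,222),.051),((153,237),.005),((295,180),.034),((219,158),.04)]: print(uv,onz(c,[uv],z))
for uv in [(274,172),(290,184),(309,201),(217,241)]: print(uv,onz(s,[uv],.051))
```

```text
(232, 208) [[ 0.59086615 -0.01755397  0.051     ]]
(278, 215) [[0.6165924  0.07400149 0.051     ]]
(324, 222) [[0.64176932 0.1627852  0.051     ]]
(153, 237) [[ 0.62501313 -0.17806746  0.005     ]]
(295, 180) [[0.45787387 0.13024001 0.034     ]]
(219, 158) [[ 0.36255723 -0.04685396  0.04      ]]
(274, 172) [[0.63458789 0.16258369 0.051     ]]
(290, 184) [[0.61481316 0.07523567 0.051     ]]
(309, 201) [[ 0.58545167 -0.02351169  0.051     ]]
(217, 241) [[ 0.3491332  -0.06609488  0.051     ]]
```

View pics/sc.png

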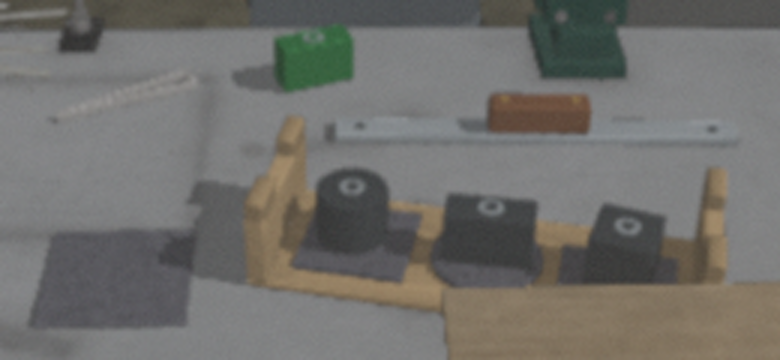

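View pics/ss.png

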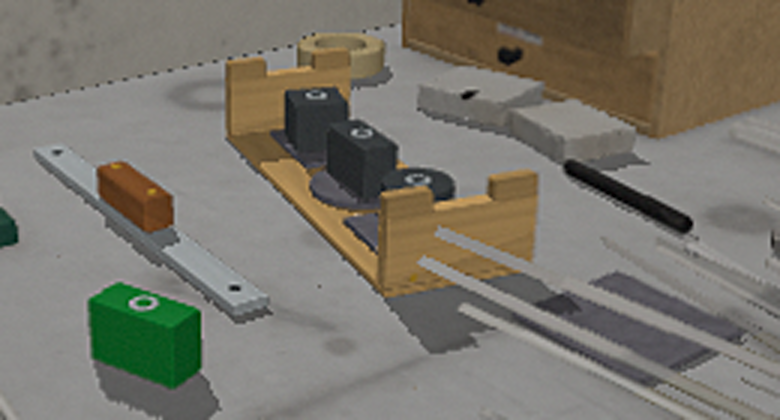

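```bash
cat >> h.py <<'E'
def cloud(c):
    v,u=np.mgrid[0:384,0:512]; o,d=ray(c,np.c_[u.ravel(),v.ravel()])
    z=c['depth'].ravel(); P=o+d*z[:,None]; P[z<=0]=np.nan
    return P.reshape(384,512,3)
E
python3 - <<'E'
from h import *
for n in ['side0','scene0']:
    c=load(n);P=cloud(c);Q=P.reshape(-1,3);Q=Q[~np.isnan(Q[:,0])]
    Q=Q[(Q[:,2]>0.06)&(Q[:,0]>.3)&(Q[:,0]<1.2)&(abs(Q[:,1])<.6)]
    H={}
    for p in Q:
        k=(int(np.floor(p[0]/.05)),int(np.floor(p[1]/.05))); H[k]=max(H.get(k,0),p[2])
    print(n,'cols y from -.6, rows x')
    for i in range(6,24): print('%.2f'%(i*.05),' '.join('%3d'%(H.get((i,j),0)*1000) for j in range(-12,12)))
c=load('side0');P=cloud(c)
for uv in [(232,208),(278,215),(324,222),(153,237),(295,180)]: print(uv,P[uv[1],uv[0]])
E
```

```text
side0 cols y from -.6, rows x
0.30  72  62   0   0   0   0   0   0   0   0   0   0   0   0  84  85  83   0   0   0   0 434   0   0
0.35  80  79  78  79  90  91  90   0   0   0   0   0   0   0   0  80   0   0   0   0   0 443   0   0
0.40  92 130 147 148 147 148 148 147   0   0   0   0   0   0   0   0   0   0   0   0   0 453   0   0
0.45   0 147 146 143 143 144 144  85   0   0   0   0   0   0   0   0   0   0   0   0   0 463   0   0
0.50   0 124 148 148 149 127 127 109   0   0  73   0   0   0   0   0   0   0   0   0   0 473   0   0
0.55   0  81 135 135 148 132  99   0   0   0  72   0   0   0   0   0  70   0   0   0   0 475   0   0
0.60   0   0 105 106 106 105 107 105   0   0  73   0   0   0   0   0  72   0   0   0   0 383   0   0
0.65   0   0   0   0   0   0 105 102   0   0   0   0   0   0   0  70  71   0   0   0   0 286   0   0
0.70   0   0   0   0   0   0   0   0   0   0   0   0   0   0   0   0  71   0   0   0   0 206   0   0
0.75   0   0   0   0   0   0   0   0   0   0   0   0   0   0   0   0   0   0   0   0   0 125   0   0
0.80   0   0   0   0   0   0   0   0   0   0   0   0   0   0
[... 2132 characters left out ...]
   0   0   0 216 215 215 217 217 217 216 217   0 469   0   0
1.00   0   0   0   0   0   0   0   0  75   0   0   0 216 216 216 215 217 217 217 217   0 471   0   0
1.05   0   0   0   0   0   0   0   0  77  77  76   0 216 217 216 216 215 215 217 217   0 473   0   0
1.10   0   0   0   0   0   0   0   0  77  77  78   0 216 216 217 216 216 216 215 215   0 475   0   0
1.15   0   0   0   0   0   0   0   0   0   0   0   0 216 215 214 217 216 215 215   0   0 477   0   0
(232, 208) [ 0.5918403  -0.0175652   0.05169548]
(278, 215) [0.62091782 0.07340143 0.05419811]
(324, 222) [0.64252643 0.16257992 0.05158001]
(153, 237) [ 0.62676344 -0.17769495  0.00642222]
(295, 180) [0.45848261 0.13013191 0.03438073]
```

```bash
cat >> h.py <<'E'
from scipy.spatial.transform import Rotation as Ro
def plan(pos,yaw=None,n=8,nd=3,order='slide'):
    s=r.get_state(); p=s['tcp_pos']; R=Ro.from_euler('xyz',s['eef_rot'],degrees=True)
    T=Ro.from_euler('xyz',[180,0,yaw if yaw is not None else s['eef_rot'][2]],degrees=True)
    d=R.inv().apply(np.array(pos)-p); w=(R.inv()*T).as_rotvec()
    print('cur',p.round(4),s['eef_rot'].round(2),'w',round(s['gripper_width'],4),'F',s['contact_force'].round(1),'t',s['time_s'])
    print('total shift(frac)',(d/.1).round(3),'per row',(d/.1/n).round(nd),' turn tot',(w/1.5).round(3),'per row',(w/1.5/n).round(4), 'rows min',max(np.linalg.norm(d)/.05,np.linalg.norm(w)/.1499).round(2))
E
python3 - <<'E'
from h import *
c=load('side0')
# board yaw rough, from ring centroids
for uv in [(232,208),(278,215),(324,222)]:
    u,v=uv; g=cv2.cvtColor(c['pixels'],cv2.COLOR_BGR2GRAY)[v-6:v+6,u-8:u+9]; m=g>95
    y,x=np.nonzero(m); q=(u-8+x.mean(),v-6+y.mean()); print(q,m.sum(),onz(c,[q],.051))
plan([0.53,-.09,.30],-105.7,14)
E
```

```text
(np.float64(232.0), np.float64(206.34285714285716)) 35 [[ 0.58503398 -0.0174794   0.051     ]]
(np.float64(278.73846153846154), np.float64(211.6153846153846)) 65 [[0.60512664 0.07662439 0.051     ]]
(np.float64(324.2352941176471), np.float64(219.97058823529412)) 34 [[0.63517234 0.16447226 0.051     ]]
cur [ 0.2082 -0.6417  0.2023] [ 1.7993e+02 -1.0000e-02 -1.6202e+02] w 0.0876 F [-0.4 -0.1  0.6] t 0.15
total shift(frac) [-4.763  4.255 -0.972] per row [-0.34   0.304 -0.069]  turn tot [ 0.001  0.    -0.655] per row [ 0.0001  0.     -0.0468] rows min 12.92
```

Request:
apply_moves(
  slide=[
    [0,0,-0.4],
    [0,0,-0.4],
    [0,0,-0.2],
    [0,0,0],
    [0,0,0],
    [0,0,0],
    [0,0,0],
    [0,0,0],
  ],
  turn=[
    [0,0,0],
    [0,0,-0.09],
    [0,0,-0.09],
    [0,0,-0.09],
    [0,0,-0.09],
    [0,0,-0.09],
    [0,0,-0.09],
    [0,0,-0.09],
  ],
  jaw=[0,0,0,0,0,0,0,0],
  newtons=20,
)

```text
time_s: 0.95
tcp_pos: [0.2083, -0.6418, 0.3026]
eef_rot: [180.0, 0.0, -107.6]
contact_force: [-0.3, -0.2, 0.6]
gripper_width: 0.0876
```

Run:
```python
from h import *
plan([0.53,-.09,.30],-105.7,16)
```

```text
cur [ 0.2083 -0.6418  0.3026] [ 1.7997e+02  3.0000e-02 -1.0756e+02] w 0.0876 F [-0.3 -0.2  0.6] t 0.95
total shift(frac) [-6.232 -1.402  0.029] per row [-0.389 -0.088  0.002]  turn tot [ 0.     0.    -0.022] per row [ 0.      0.     -0.0014] rows min 12.78
```

Request:
apply_moves(
  slide=[
    [-0.39,-0.09,0],
    [-0.39,-0.09,0],
    [-0.39,-0.09,0],
    [-0.39,-0.09,0],
    [-0.39,-0.09,0],
    [-0.39,-0.09,0],
    [-0.39,-0.09,0],
    [-0.39,-0.09,0],
  ],
  turn=[
    [0,0,0],
    [0,0,0],
    [0,0,0],
    [0,0,0],
    [0,0,0],
    [0,0,0],
    [0,0,0],
    [0,0,0],
  ],
  jaw=[0,0,0,0,0,0,0,0],
)

```text
time_s: 1.75
tcp_pos: [0.373, -0.3656, 0.303]
eef_rot: [180.0, 0.0, -107.9]
contact_force: [2.0, 0.8, -0.1]
gripper_width: 0.0879
```

Request:
apply_moves(
  slide=[
    [-0.39,-0.09,0],
    [-0.39,-0.09,0],
    [-0.39,-0.09,0],
    [-0.39,-0.09,0],
    [-0.39,-0.09,0],
    [-0.39,-0.09,0],
    [-0.39,-0.09,0],
    [-0.39,-0.09,0],
  ],
  turn=[
    [0,0,0],
    [0,0,0],
    [0,0,0],
    [0,0,0],
    [0,0,0],
    [0,0,0],
    [0,0,0],
    [0,0,-0.022],
  ],
  jaw=[0,0,0,0,0,0,0,0],
)

```text
time_s: 2.55
tcp_pos: [0.5374, -0.0907, 0.3031]
eef_rot: [-180.0, 0.0, -106.0]
contact_force: [0.9, -1.2, 0.3]
gripper_width: 0.0878
```

Run:
```python
from h import *
cap('wrist','w1'); plan([.6,0,.3])
```

```text
cur [ 0.54   -0.0872  0.3023] [ 1.8000e+02  5.0000e-02 -1.0571e+02] w 0.0877 F [3.  2.9 0.6] t 2.6
total shift(frac) [-1.002 -0.342  0.023] per row [-0.125 -0.043  0.003]  turn tot [0.    0.001 0.   ] per row [0.     0.0001 0.    ] rows min 2.12
```

View pics/w1.png

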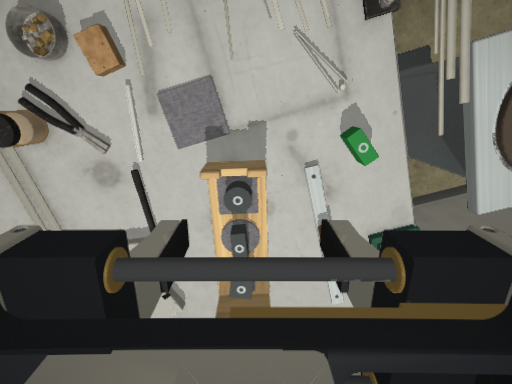

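Run:
```python
from h import *
c=load('w1'); im=c['pixels']
cr=im[140:330,180:360]; cv2.imwrite('pics/w1c.png',cv2.resize(cr,None,fx=4,fy=4,interpolation=cv2.INTER_CUBIC)[:600])
g=cv2.cvtColor(im,cv2.COLOR_BGR2GRAY)
for uv in [(237,200),(239,249),(241,289)]:
    u,v=uv; k=g[v-7:v+8,u-7:u+8]; m=k>120
    y,x=np.nonzero(m); q=(u-7+x.mean(),v-7+y.mean()); print(q,m.sum(),onz(c,[q],.051).round(4))
```

```text
(np.float64(237.3448275862069), np.float64(200.05172413793105)) 58 [[ 0.588  -0.0176  0.051 ]]
(np.float64(238.71698113207546), np.float64(248.79245283018867)) 53 [[0.6141 0.0764 0.051 ]]
(np.float64(240.83636363636364), np.float64(289.4909090909091)) 55 [[0.6367 0.1648 0.051 ]]
```

View pics/w1c.png

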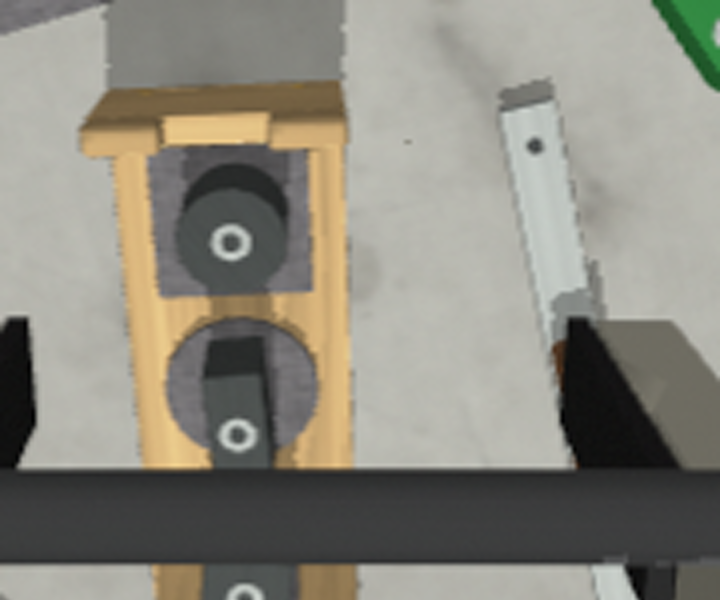

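Run:
```python
from h import *
c=load('w1')
f=lambda L,z: onz(c,[(u/4+180-.375,v/4+140-.375) for u,v in L],z).round(4)
for n,L in [('left',[(113,155),(143,460)]),('right',[(347,155),(352,460)])]:
    P=f(L,.006); d=P[1]-P[0]; print(n,P[:,:2],np.degrees(np.arctan2(-d[0],d[1])))
print('sq',f([(160,297),(312,292)],.011))
P=f([(168,385),(318,385),(243,318)],.011);print('rd',P)
print('slot',f([(160,145),(272,145)],.056), f([(80,155),(150,157),(272,150),(345,148)],.070))
print('bar', f([(500,110),(553,97)],.008))
b=onz(c,[(340,301),(328,301)],.008);print(b)
w=c['pixels']; 
hsv=cv2.cvtColor(w,cv2.COLOR_BGR2HSV)
# spare pad
g=cv2.cvtColor(w,cv2.COLOR_BGR2GRAY)
m=((g<125)&(g>70)).astype(np.uint8); m[:70]=0;m[150:]=0;m[:,:150]=0;m[:,235:]=0
n,l,st,ce=cv2.connectedComponentsWithStats(m); i=1+st[1:,4].argmax(); print(st[i],onz(c,[ce[i]],.005))
```

```text
left [[ 0.6363 -0.059 ]
 [ 0.6751  0.1017]] -13.573919600561801
right [[ 0.5299 -0.0286]
 [ 0.5707  0.1317]] -14.279875079590555
sq [[0.6365 0.0145 0.011 ]
 [0.5644 0.0325 0.011 ]]
rd [[0.6477 0.0614 0.011 ]
 [0.5753 0.0821 0.011 ]
 [0.6008 0.0365 0.011 ]]
slot [[ 0.6031 -0.0693  0.056 ]
 [ 0.5576 -0.0563  0.056 ]] [[ 0.633  -0.0776  0.07  ]
 [ 0.6057 -0.0689  0.07  ]
 [ 0.5568 -0.058   0.07  ]
 [ 0.5278 -0.0506  0.07  ]]
bar [[ 0.4559 -0.0306  0.008 ]
 [ 0.431  -0.0299  0.008 ]]
[[0.44782802 0.28645428 0.008     ]
 [0.47314122 0.27935425 0.008     ]]
[ 157   74   78   75 3476] [[ 0.6198098  -0.18031242  0.005     ]]
```

Run:
```python
from h import *
for n in ['side0','scene0','w1']:
    P=cloud(load(n)).reshape(-1,3); P=P[~np.isnan(P[:,0])]
    q=P[(P[:,0]>.45)&(P[:,0]<.8)&(P[:,1]>-.3)&(P[:,1]<-.09)&(P[:,2]>.03)&(P[:,2]<.2)]
    print(n,len(q)); 
    if len(q): 
        o=np.argsort(-q[:,1]); print(q[o[:12]].round(3)); print(q.max(0))
plan([.588,-.0176,.12],-104.2,8)
```

```text
side0 350
[[ 0.53  -0.229  0.107]
 [ 0.529 -0.229  0.103]
 [ 0.525 -0.23   0.106]
 [ 0.53  -0.231  0.109]
 [ 0.529 -0.231  0.106]
 [ 0.529 -0.231  0.104]
 [ 0.529 -0.233  0.106]
 [ 0.527 -0.233  0.108]
 [ 0.53  -0.235  0.107]
 [ 0.525 -0.236  0.109]
 [ 0.525 -0.236  0.106]
 [ 0.527 -0.237  0.107]]
[ 0.65162174 -0.22862915  0.14471358]
scene0 386
[[ 0.62  -0.09   0.055]
 [ 0.619 -0.09   0.06 ]
 [ 0.629 -0.09   0.051]
 [ 0.626 -0.09   0.047]
 [ 0.62  -0.09   0.032]
 [ 0.616 -0.09   0.063]
 [ 0.629 -0.09   0.07 ]
 [ 0.631 -0.09   0.053]
 [ 0.629 -0.09   0.044]
 [ 0.62  -0.09   0.051]
 [ 0.629 -0.09   0.042]
 [ 0.629 -0.09   0.068]]
[ 0.64825505 -0.09015595  0.14233407]
w1 796
[[ 0.528 -0.228  0.105]
 [ 0.527 -0.229  0.11 ]
 [ 0.528 -0.229  0.107]
 [ 0.529 -0.229  0.109]
 [ 0.526 -0.23   0.108]
 [ 0.528 -0.23   0.109]
 [ 0.529 -0.23   0.11 ]
 [ 0.526 -0.231  0.109]
 [ 0.527 -0.231  0.109]
 [ 0.528 -0.232  0.108]
 [ 0.526 -0.232  0.109]
 [ 0.527 -0.232  0.109]]
[ 0.65019153 -0.22849511  0.11681976]
cur [ 0.54   -0.0872  0.3023] [ 1.8000e+02  5.0000e-02 -1.0571e+02] w 0.0877 F [3.  2.9 0.6] t 2.6
total shift(frac) [-0.798 -0.274  1.823] per row [-0.1   -0.034  0.228]  turn tot [ 0.     0.001 -0.018] per row [ 0.      0.0001 -0.0022] rows min 4.02
```

Request:
apply_moves(
  slide=[
    [-0.16,-0.055,0.36],
    [-0.16,-0.055,0.36],
    [-0.16,-0.055,0.36],
    [-0.16,-0.055,0.36],
    [-0.16,-0.055,0.36],
    [0,0,0],
    [0,0,0],
  ],
  turn=[
    [0,0,0],
    [0,0,0],
    [0,0,0],
    [0,0,0],
    [0,0,0],
    [0,0,-0.018],
    [0,0,0],
  ],
  jaw=[0,0,0,0,0,0,0],
)

```text
time_s: 3.3
tcp_pos: [0.585, -0.0231, 0.1225]
eef_rot: [179.9, -0.1, -104.3]
contact_force: [0.3, 0.3, 0.9]
gripper_width: 0.0878
```

Run:
```python
from h import *
c=cap('wrist','w2'); plan([.588,-.0176,.033],-104.2,8)
```

```text
cur [ 0.5857 -0.0232  0.1238] [-1.7997e+02 -2.0000e-02 -1.0441e+02] w 0.0876 F [1.  0.2 1.1] t 3.35
total shift(frac) [-0.061 -0.008  0.908] per row [-0.008 -0.001  0.114]  turn tot [-0.    -0.    -0.002] per row [-0.     -0.     -0.0003] rows min 1.82
```

View pics/w2.png

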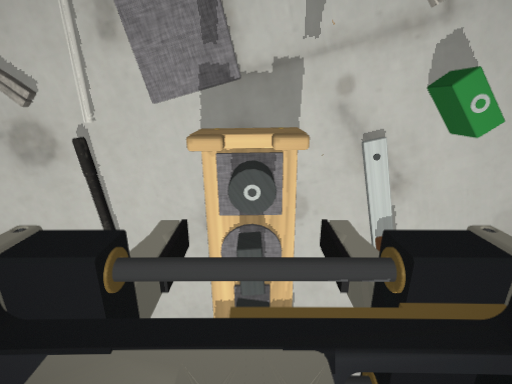

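Run:
```python
from h import *
c=load('w2'); g=cv2.cvtColor(c['pixels'],cv2.COLOR_BGR2GRAY)
m=g[180:204,240:265]>120; y,x=np.nonzero(m); q=(240+x.mean(),180+y.mean()); print(q,onz(c,[q],.051))
print('sqpad',onz(c,[(217,152),(283,152),(282.5,214),(220,215)],.011).round(4), 'slot floor', onz(c,[(226,147),(272,147)],.056).round(4), 'edges', onz(c,[(203,152),(299,152),(208,280),(296,290)],.006).round(4))
cv2.imwrite('pics/w2c.png',cv2.resize(c['pixels'][120:260,170:340],None,fx=4,fy=4,interpolation=cv2.INTER_CUBIC))
```

```text
(np.float64(251.8242424242424), np.float64(192.15757575757576)) [[ 0.5880032  -0.01748668  0.051     ]]
sqpad [[ 0.6177 -0.06    0.011 ]
 [ 0.5458 -0.0416  0.011 ]
 [ 0.5627  0.0323  0.011 ]
 [ 0.6364  0.0148  0.011 ]] slot floor [[ 0.5999 -0.0691  0.056 ]
 [ 0.5577 -0.0583  0.056 ]] edges [[ 0.634  -0.0633  0.006 ]
 [ 0.5277 -0.036   0.006 ]
 [ 0.6802  0.1036  0.006 ]
 [ 0.5692  0.1488  0.006 ]]
```

View pics/w2c.png

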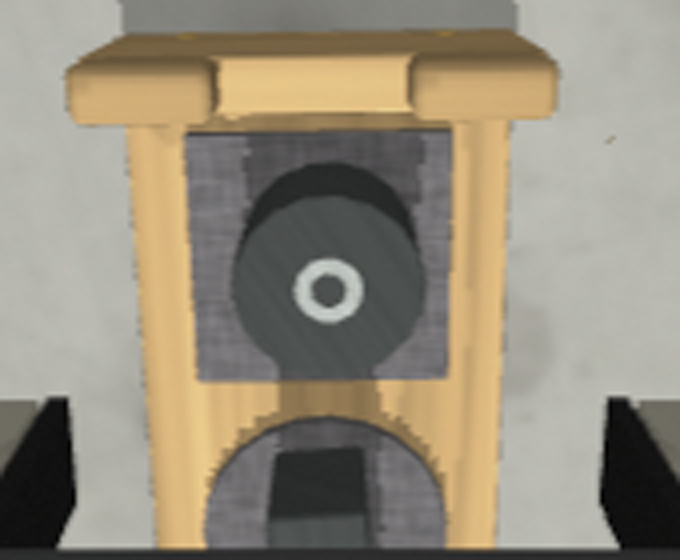

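Request:
apply_moves(
  slide=[
    [-0.061,-0.008,0.3],
    [0,0,0.3],
    [0,0,0.2],
    [0,0,0.108],
    [0,0,0],
    [0,0,0],
    [0,0,0],
    [0,0,0],
  ],
  turn=[
    [0,0,0],
    [0,0,0],
    [0,0,0],
    [0,0,0],
    [0,0,0],
    [0,0,0],
    [0,0,0],
    [0,0,0],
  ],
  jaw=[0,0,0,0,0,1,1,1],
  newtons=25,
)

```text
time_s: 4.15
tcp_pos: [0.5885, -0.0172, 0.0336]
eef_rot: [-179.9, 0.1, -104.4]
contact_force: [0.4, 0.0, -0.8]
gripper_width: 0.0687
```

Request:
apply_moves(
  slide=[
    [0,0,0],
    [0,0,0],
    [0,0,0],
    [0,0,0],
  ],
  turn=[
    [0,0,0],
    [0,0,0],
    [0,0,0],
    [0,0,0],
  ],
  jaw=[1,1,1,1],
)

```text
time_s: 4.55
tcp_pos: [0.5877, -0.0173, 0.0323]
eef_rot: [180.0, -0.0, -104.4]
contact_force: [-0.0, -0.7, -0.0]
gripper_width: 0.0372
```

Run:
```python
from h import *
s=r.get_state()['tcp_pos']
plan([.588,-.0176,.15],None,4)
```

```text
cur [ 0.5877 -0.0173  0.0323] [ 180.     -0.   -104.44] w 0.0372 F [-0.  -0.7 -0. ] t 4.55
total shift(frac) [ 0.002 -0.004 -1.177] per row [ 0.001 -0.001 -0.294]  turn tot [ 0. -0. -0.] per row [ 0. -0. -0.] rows min 2.35
```

Run:
```python
from h import *
c=cap('wrist','w3');cap('side','s3'); print(r.get_state()['gripper_width'])
cv2.imwrite('pics/s3c.png',cv2.resize(load('s3')['pixels'][120:300,150:400],None,fx=3,fy=3))
```

```text
0.02935552280709519
```

View pics/w3.png

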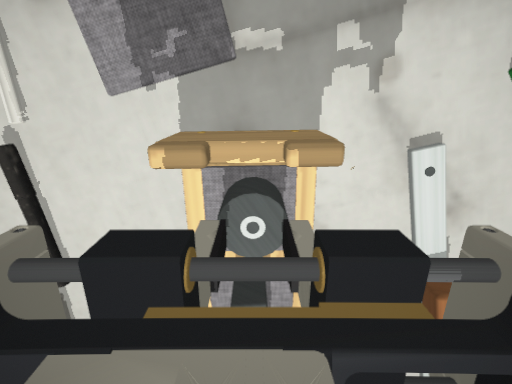

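View pics/s3c.png

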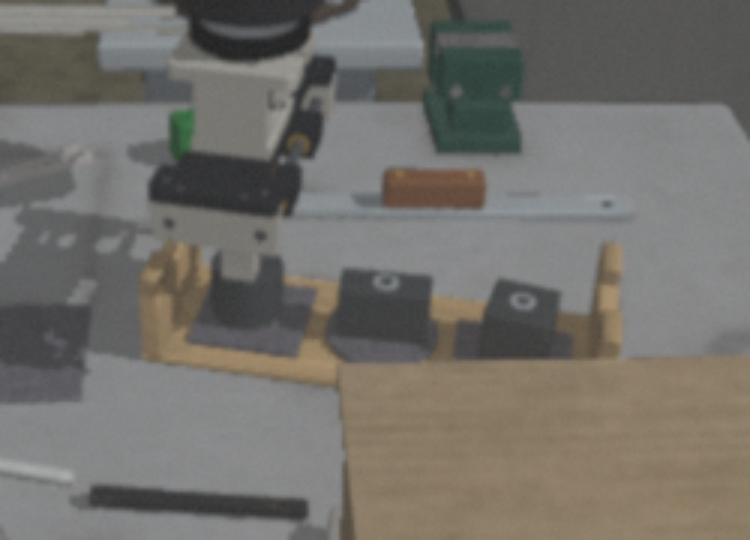

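```bash
python3 - <<'E'
from h import *
c=load('w3'); s=r.get_state(); print(s['tcp_pos'],s['gripper_width'])
p=s['tcp_pos']; print(proj(c,[p,p+[0,0,.0],[p[0],p[1],.051]]))
g=cv2.cvtColor(c['pixels'],cv2.COLOR_BGR2GRAY)
m=g[215:240,240:266]>120; y,x=np.nonzero(m); q=(240+x.mean(),215+y.mean()); print(q,onz(c,[q],.051))
cc=load('s3');print(proj(cc,[p]),'crop',(proj(cc,[p])-[150,120])*3)
E
python3 - <<'E'
import sys; sys.path.insert(0,'.')
from h import *
c=load('w3'); cv2.imwrite('pics/w3c.png',cv2.resize(c['pixels'][170:310,170:340],None,fx=4,fy=4))
E
```

```text
[ 0.58764167 -0.01730282  0.03219954] 0.02935552280709519
[[253.29886238 215.4921101 ]
 [253.29886238 215.4921101 ]
 [253.24913746 226.83791504]]
(np.float64(252.38297872340425), np.float64(227.04255319148936)) [[ 0.58825707 -0.01730105  0.051     ]]
[[232.118583   214.50563927]] crop [[246.355749   283.51691781]]
```

View pics/w3c.png

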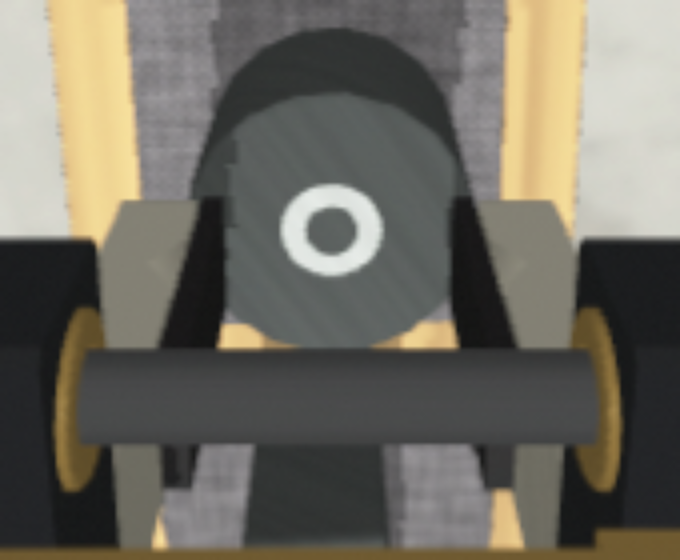

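Request:
apply_moves(
  slide=[
    [0,0,0],
    [0,0,0],
    [0,0,0],
    [0,0,0],
    [0,0,-0.2],
    [0,0,-0.2],
    [0,0,0],
  ],
  turn=[
    [0,0,0],
    [0,0,0],
    [0,0,0],
    [0,0,0],
    [0,0,0],
    [0,0,0],
    [0,0,0],
  ],
  jaw=[1,1,1,1,1,1,1],
)

```text
time_s: 5.35
tcp_pos: [0.5896, -0.017, 0.075]
eef_rot: [-179.8, 0.1, -104.4]
contact_force: [0.7, -0.3, -0.1]
gripper_width: 0.0005
```

Run:
```python
from h import *
c=cap('wrist','w4');cap('side','s4'); s=r.get_state();print(s['gripper_width'],s['tcp_pos'],s['contact_force'])
cv2.imwrite('pics/v4.png',np.hstack([cv2.resize(load('s4')['pixels'][150:280,170:330],(400,325)),cv2.resize(c['pixels'][150:310,170:340],(400,325))]))
```

```text
0.0006166865519049671 [ 0.58786222 -0.01718557  0.07260616] [-0.70042359 -0.40015062 -0.59800805]
```

View pics/v4.png

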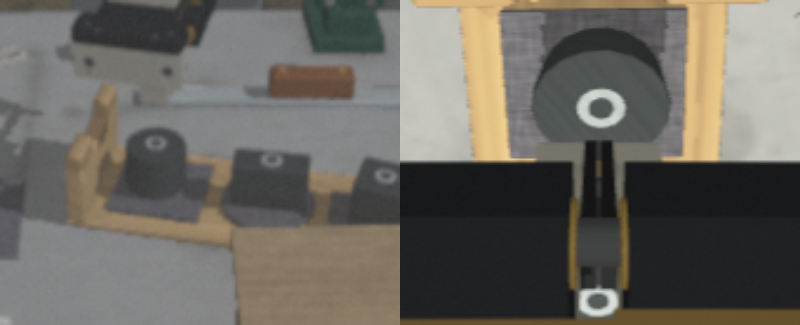

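Run:
```python
from h import *
s=r.get_state(); p=s['tcp_pos']
for n in ['w4','s4']:
    c=load(n); print(n,proj(c,[p,p-[0,0,.014],p+[0,0,.06]]))
c=load('w4');cv2.imwrite('pics/w4c.png',cv2.resize(c['pixels'][150:320,160:350],None,fx=3.5,fy=3.5,interpolation=cv2.INTER_CUBIC))
c=load('s4');cv2.imwrite('pics/s4c.png',cv2.resize(c['pixels'][130:250,170:330],None,fx=4,fy=4,interpolation=cv2.INTER_CUBIC))
```

```text
w4 [[255.45612035 213.50653659]
 [255.42622819 206.4637243 ]
 [255.6477754  258.46359984]]
s4 [[232.14611666 198.39648253]
 [232.15604263 204.08992419]
 [232.11338163 172.8658256 ]]
```

View pics/w4c.png

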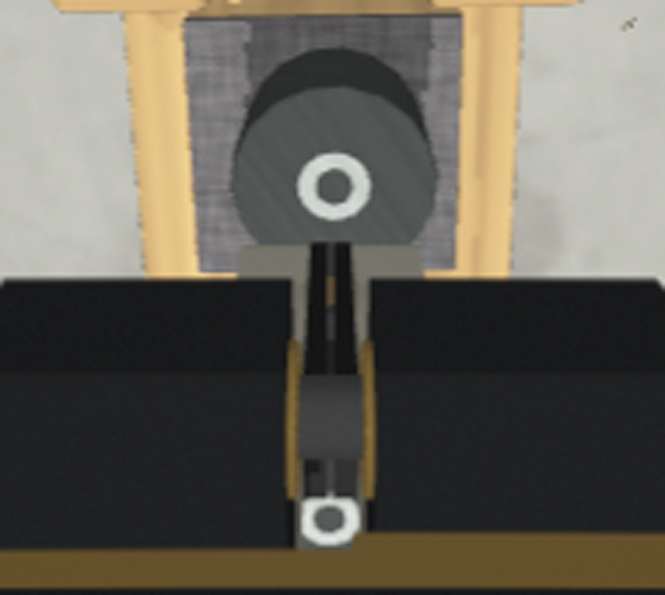

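View pics/s4c.png

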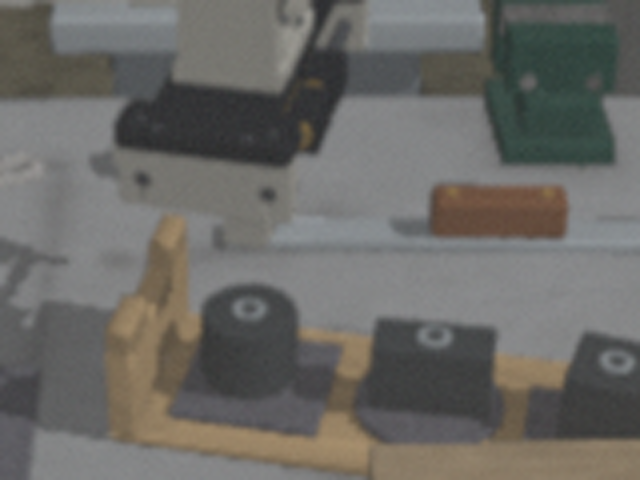

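Run:
```python
from h import *
print(r.tips_ahead, [a for a in dir(r) if not a.startswith('_')])
s=r.get_state(); print(s)
P=cloud(load('w4')); 
for uv in [(250,226),(258,226),(236,223),(270,224),(255,212)]: print(uv,P[uv[1],uv[0]])
P=cloud(load('s4'))
for uv in [(232,189),(232,186),(236,189)]: print(uv,P[uv[1],uv[0]])
```

```text
0.014 ['Unreachable', 'capture', 'close_job', 'get_state', 'tips_ahead']
{'time_s': 5.45, 'joints': array([ 1.73528856e+01,  1.90634273e+01, -2.01718107e+01, -1.16464545e-02,
       -5.07034358e+01, -3.17912433e+01]), 'qd': array([-0.11213068,  0.9296187 , -0.98681483, -0.37483723,  0.14821704,
        0.10534982]), 'joint_torque': array([ 3.80071218e-02, -5.21737218e+01,  2.49363756e+01,  5.99602997e+00,
       -4.39023902e-02,  2.04619893e-03]), 'tcp_pos': array([ 0.58786222, -0.01718557,  0.07260616]), 'eef_rot': array([-1.79952627e+02,  3.99753780e-02, -1.04445712e+02]), 'contact_force': array([-0.70042359, -0.40015062, -0.59800805]), 'moment': array([ 0.02404677,  0.12878596, -0.01820853]), 'gripper_width': 0.0006166865519049671}
(250, 226) [ 0.58917857 -0.02594873  0.10985255]
(258, 226) [ 0.58429642 -0.02508739  0.11059431]
(236, 223) [ 0.59684571 -0.03048253  0.11077476]
(270, 224) [ 0.57684414 -0.0244103   0.11024307]
(255, 212) [ 0.58999787 -0.01023325  0.05318955]
(232, 189) [ 0.60485673 -0.01764492  0.10628868]
(232, 186) [ 0.60315451 -0.01761625  0.11211913]
(236, 189) [ 0.60690535 -0.00992374  0.10755149]
```

Run:
```python
from h import *
P=cloud(load('s4'))
for v in range(165,200,2): print(v,P[v,226:240:4].round(3).tolist())
s=cap('scene','sc4');
cv2.imwrite('pics/sc4c.png',cv2.resize(s['pixels'][80:280,180:400],None,fx=2.7,fy=2.7))
p=r.get_state()['tcp_pos']; q=proj(s,[p,p-[0,0,.014]]);print(q,(q-[180,80])*2.7)
```

```text
165 [[0.684, -0.029, 0.206], [0.685, -0.022, 0.207], [0.686, -0.015, 0.207], [0.687, -0.009, 0.208]]
167 [[0.684, -0.029, 0.202], [0.685, -0.022, 0.203], [0.689, -0.015, 0.205], [0.69, -0.009, 0.206]]
169 [[0.686, -0.029, 0.199], [0.686, -0.022, 0.199], [0.689, -0.015, 0.201], [0.689, -0.009, 0.201]]
171 [[0.681, -0.029, 0.192], [0.685, -0.022, 0.195], [0.687, -0.015, 0.196], [0.689, -0.009, 0.197]]
173 [[0.684, -0.029, 0.19], [0.682, -0.022, 0.189], [0.686, -0.015, 0.191], [0.688, -0.008, 0.192]]
175 [[0.677, -0.029, 0.182], [0.676, -0.022, 0.181], [0.678, -0.015, 0.183], [0.687, -0.008, 0.188]]
177 [[0.674, -0.029, 0.176], [0.677, -0.022, 0.178], [0.68, -0.015, 0.18], [0.679, -0.008, 0.179]]
179 [[0.678, -0.029, 0.175], [0.677, -0.022, 0.174], [0.679, -0.015, 0.175], [0.682, -0.008, 0.177]]
181 [[0.674, -0.029, 0.168], [0.677, -0.022, 0.17], [0.679, -0.015, 0.171], [0.684, -0.008, 0.174]]
183 [[0.677, -0.029, 0.166], [0.679, -0.022, 0.167], [0.679, -0.015, 0.167], [0.679, -0.008, 0.167]]
185 [[0.603, -0.029, 0.114], [0.603, -0.021, 0.114], [0.608, -0.014, 0.117], [0.585, -0.006, 0.103]]
187 [[0.601, -0.029, 0.108], [0.604, -0.022, 0.11], [0.603, -0.014, 0.11], [0.449, -0.002, 0.01]]
189 [[0.601, -0.029, 0.104], [0.602, -0.022, 0.105], [0.604, -0.014, 0.106], [0.454, -0.002, 0.008]]
191 [[0.457, -0.03, 0.005], [0.458, -0.021, 0.005], [0.606, -0.014, 0.103], [0.457, -0.002, 0.004]]
193 [[0.46, -0.03, 0.0], [0.463, -0.021, 0.003], [0.46, -0.011, 0.001], [0.46, -0.002, 0.001]]
195 [[0.468, -0.03, 0.0], [0.466, -0.021, -0.001], [0.468, -0.011, 0.001], [0.469, -0.002, 0.001]]
197 [[0.477, -0.03, 0.001], [0.477, -0.021, 0.001], [0.476, -0.012, 0.0], [0.476, -0.002, 0.0]]
199 [[0.483, -0.03, -0.001], [0.485, -0.021, 0.0], [0.482, -0.012, -0.001], [0.485, -0.003, 0.0]]
[[308.14715589 190.26759138]
 [307.84760135 196.67108168]] [[345.99732089 297.72249674]
 [345.18852364 315.01192052]]
```

View pics/sc4c.png

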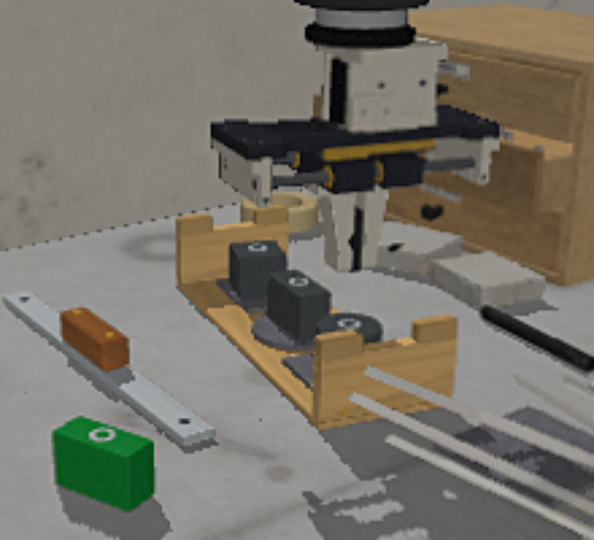

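```bash
cat >> h.py <<'E'
def tri(obs):
    A=np.zeros((3,3));b=np.zeros(3)
    for c,uv in obs:
        o,d=ray(c,[uv]); d=d[0]/np.linalg.norm(d[0]); M=np.eye(3)-np.outer(d,d); A+=M;b+=M@o
    X=np.linalg.solve(A,b); return X,[ (proj(c,[X])[0]-uv).round(2) for c,uv in obs]
E
python3 - <<'E'
from h import *
s=load('sc4');d=load('s4')
print(tri([(s,(311.5,180)),(d,(232,191.5))]))
print(tri([(s,(311.5,180)),(d,(232,191.5)),(load('w4'),(254.3,219.5))]))
cv2.imwrite('pics/sc4d.png',cv2.resize(s['pixels'][140:190,285:345],None,fx=10,fy=10,interpolation=cv2.INTER_CUBIC))
cv2.imwrite('pics/s4d.png',cv2.resize(d['pixels'][160:205,205:260],None,fx=10,fy=10,interpolation=cv2.INTER_CUBIC))
E
```

```text
(array([ 0.59418962, -0.0178007 ,  0.09306694]), [array([-0.15, -0.14]), array([-0.14,  0.15])])
(array([ 0.59025556, -0.01968368,  0.09215824]), [array([-1.03,  0.93]), array([-1.11, -0.55]), array([-3.05,  3.16])])
```

View pics/sc4d.png

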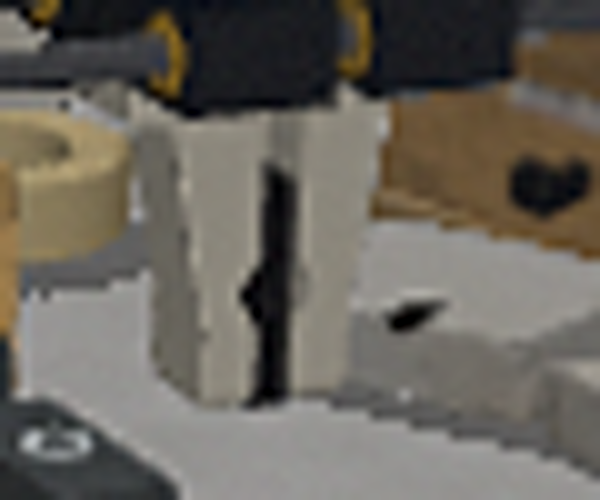

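View pics/s4d.png

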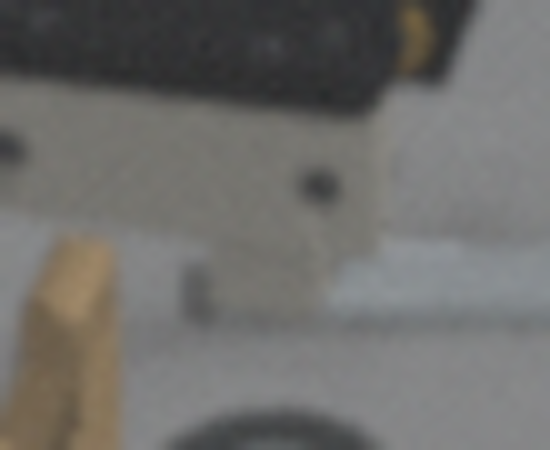

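Run:
```python
from h import *
o,d=ray(load('sc4'),[(312,180.2)]); 
for y in [-.0264,-.0172]: print(o+d[0]*(y-o[1])/d[0][1])
o,d=ray(load('s4'),[(230.5,192.2)]); 
for x in [.608,.604]: print(o+d[0]*(x-o[0])/d[0][0])
```

```text
[ 0.58816308 -0.0264      0.09617235]
[ 0.59652444 -0.0172      0.09167125]
[ 0.608      -0.02060348  0.10094674]
[ 0.604      -0.02057298  0.09829743]
```

Request:
apply_moves(
  slide=[
    [0,0,0],
    [0,0,0],
    [0,0,0],
    [0,0,0],
    [0,0,0],
    [0,0,0],
    [0,0,0],
    [0,0,0],
  ],
  turn=[
    [0,0,0],
    [0,0,0],
    [0,0,0],
    [0,0,0],
    [0,0,0],
    [0,0,0],
    [0,0,0],
    [0,0,0],
  ],
  jaw=[0,0,0,0,0,0,0,0],
)

```text
time_s: 6.3
tcp_pos: [0.5877, -0.0173, 0.0723]
eef_rot: [-180.0, 0.0, -104.4]
contact_force: [0.5, -0.9, -0.0]
gripper_width: 0.059
```

Request:
apply_moves(
  slide=[
    [0,0,0],
    [0,0,0.2],
    [0,0,0.2],
    [0,0,0.2],
    [0,0,0],
  ],
  turn=[
    [0,0,0],
    [0,0,0],
    [0,0,0],
    [0,0,0],
    [0,0,0],
  ],
  jaw=[0,0,0,0,0],
)

```text
time_s: 6.8
tcp_pos: [0.5856, -0.0178, 0.0098]
eef_rot: [179.8, -0.1, -104.5]
contact_force: [0.3, 0.9, 0.7]
gripper_width: 0.0872
```

Run:
```python
from h import *
plan([.588,-.0172,-.008],-104,4)
d=cap('side','s5');s=cap('scene','sc5')
cv2.imwrite('pics/v5.png',np.hstack([cv2.resize(d['pixels'][140:240,180:280],(400,400)),cv2.resize(s['pixels'][120:220,260:360],(400,400))]))
```

```text
cur [ 0.5856 -0.0178  0.0098] [ 1.7976e+02 -1.2000e-01 -1.0447e+02] w 0.0872 F [0.3 0.9 0.7] t 6.8
total shift(frac) [-0.012 -0.022  0.178] per row [-0.003 -0.006  0.044]  turn tot [ 0.003 -0.001 -0.005] per row [ 0.0007 -0.0003 -0.0014] rows min 0.36
```

View pics/v5.png

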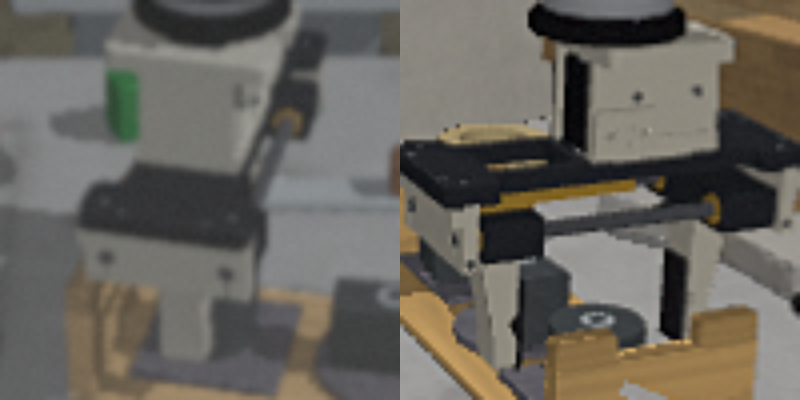

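Request:
apply_moves(
  slide=[
    [0,0,0.1],
    [0,0,0.09],
    [0,0,0],
    [0,0,0],
    [0,0,0],
    [0,0,0],
    [0,0,0],
    [0,0,0],
  ],
  turn=[
    [0,0,0],
    [0,0,0],
    [0,0,0],
    [0,0,0],
    [0,0,0],
    [0,0,0],
    [0,0,0],
    [0,0,0],
  ],
  jaw=[0,0,0,1,1,1,1,1],
)

```text
time_s: 7.7
tcp_pos: [0.5878, -0.0173, -0.0065]
eef_rot: [-180.0, 0.0, -104.4]
contact_force: [0.2, -0.1, 0.8]
gripper_width: 0.0531
```

Request:
apply_moves(
  slide=[
    [0,0,0],
    [0,0,0],
    [0,0,0],
    [0,0,0],
  ],
  turn=[
    [0,0,0],
    [0,0,0],
    [0,0,0],
    [0,0,0],
  ],
  jaw=[1,1,1,1],
)

```text
time_s: 8.1
tcp_pos: [0.5879, -0.0173, -0.0065]
eef_rot: [-180.0, 0.0, -104.4]
contact_force: [0.2, -0.3, 1.7]
gripper_width: 0.0496
```

Request:
apply_moves(
  slide=[
    [0,0,-0.2],
    [0,0,-0.4],
    [0,0,-0.4],
    [0,0,-0.15],
    [0,0,0],
  ],
  turn=[
    [0,0,0],
    [0,0,0],
    [0,0,0],
    [0,0,0],
    [0,0,0],
  ],
  jaw=[1,1,1,1,1],
)

```text
time_s: 8.6
tcp_pos: [0.5891, -0.017, 0.1109]
eef_rot: [-179.8, 0.1, -104.4]
contact_force: [0.1, 0.6, -2.1]
gripper_width: 0.0497
```

Run:
```python
from h import *
plan([.635,-.15,.11],-104,4)
```

```text
cur [ 0.5891 -0.017   0.1109] [-1.7976e+02  1.3000e-01 -1.0443e+02] w 0.0497 F [ 0.1  0.6 -2.1] t 8.6
total shift(frac) [ 1.174 -0.776  0.009] per row [ 0.294 -0.194  0.002]  turn tot [-0.003  0.002 -0.005] per row [-0.0007  0.0004 -0.0012] rows min 2.81
```

Request:
apply_moves(
  slide=[
    [0.235,-0.157,0],
    [0.235,-0.157,0],
    [0.235,-0.157,0],
    [0.235,-0.157,0],
    [0.235,-0.157,0],
    [0,0,0],
    [0,0,0],
  ],
  turn=[
    [0,0,0],
    [0,0,0],
    [0,0,0],
    [0,0,0],
    [0,0,0],
    [0,0,0],
    [0,0,0],
  ],
  jaw=[1,1,1,1,1,1,1],
)

```text
time_s: 9.3
tcp_pos: [0.6332, -0.1511, 0.1061]
eef_rot: [179.8, -0.0, -104.5]
contact_force: [-0.5, -0.5, -0.5]
gripper_width: 0.0495
```

Run:
```python
from h import *
plan([.635,-.15,-.0105],-104,4)
s=cap('scene','sc6');cap('wrist','w6')
```

```text
cur [ 0.6332 -0.1511  0.1061] [ 1.7981e+02 -2.0000e-02 -1.0454e+02] w 0.0495 F [-0.5 -0.5 -0.5] t 9.3
total shift(frac) [-0.016 -0.018  1.165] per row [-0.004 -0.005  0.291]  turn tot [ 0.002 -0.    -0.006] per row [ 0.0005 -0.0001 -0.0016] rows min 2.33
```

View pics/sc6.png

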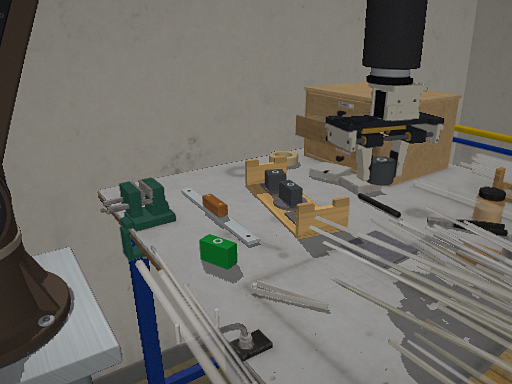

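View pics/w6.png

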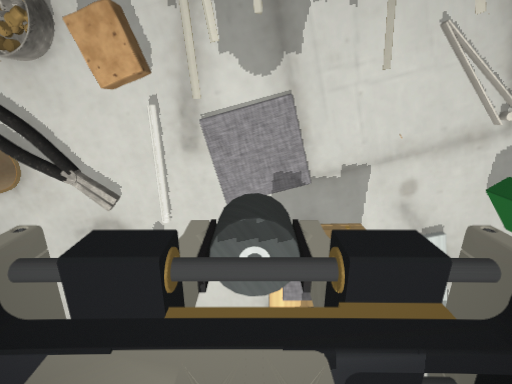

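Request:
apply_moves(
  slide=[
    [0,0,0.4],
    [0,0,0.4],
    [0,0,0.25],
    [0,0,0.1],
    [0,0,0.05],
    [0,0,0],
    [0,0,0],
    [0,0,0],
  ],
  turn=[
    [0,0,0],
    [0,0,0],
    [0,0,0],
    [0,0,0],
    [0,0,0],
    [0,0,0],
    [0,0,0],
    [0,0,0],
  ],
  jaw=[1,1,1,1,1,1,0,0],
)

```text
time_s: 10.2
tcp_pos: [0.6357, -0.1506, -0.01]
eef_rot: [-179.8, 0.0, -104.4]
contact_force: [-0.0, 0.8, -0.5]
gripper_width: 0.0605
```

Request:
apply_moves(
  slide=[
    [0,0,0],
    [0,0,0],
    [0,0,0],
    [0,0,-0.3],
    [0,0,-0.4],
    [0,0,-0.4],
    [0,0,-0.2],
    [0,0,0],
  ],
  turn=[
    [0,0,0],
    [0,0,0],
    [0,0,0],
    [0,0,0],
    [0,0,0],
    [0,0,0],
    [0,0,0],
    [0,0,0],
  ],
  jaw=[0,0,0,0,0,0,0,0],
)

```text
time_s: 11.0
tcp_pos: [0.6367, -0.1509, 0.1226]
eef_rot: [-179.6, 0.1, -104.4]
contact_force: [0.1, 0.2, 0.2]
gripper_width: 0.0877
```

Run:
```python
from h import *
plan([.6367,.1648,.13],-104,6)
s=cap('side','s7');cap('wrist','w7')
cv2.imwrite('pics/v7.png',np.hstack([s['pixels'],cap('wrist','w7')['pixels']])[100:,:] if 0 else cv2.resize(s['pixels'][140:290,100:380],None,fx=2.8,fy=2.8))
```

```text
cur [ 0.6367 -0.1509  0.1226] [-1.7962e+02  8.0000e-02 -1.0441e+02] w 0.0877 F [0.1 0.2 0.2] t 11.0
total shift(frac) [-3.058  0.786 -0.075] per row [-0.51   0.131 -0.013]  turn tot [-0.004  0.001 -0.005] per row [-0.0007  0.0001 -0.0008] rows min 6.32
```

View pics/v7.png

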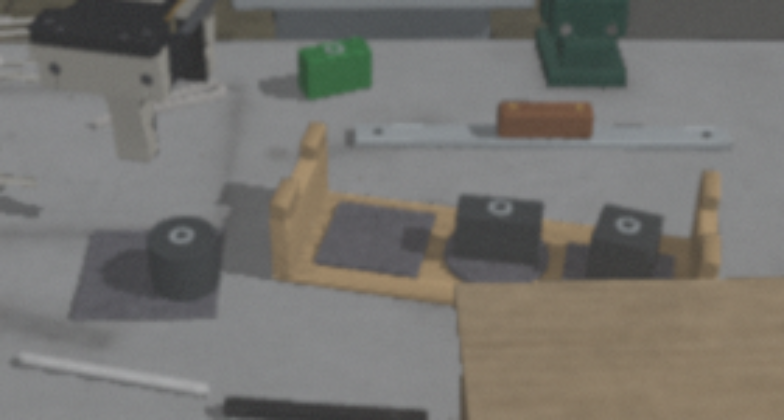

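View pics/w7.png

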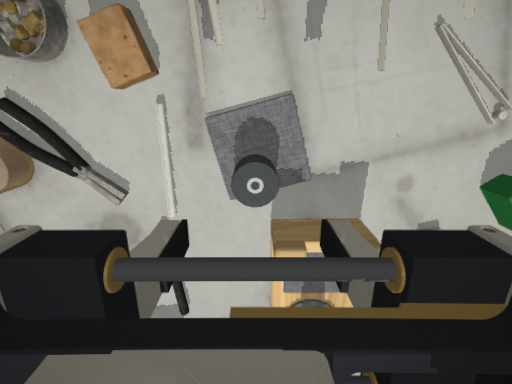

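Request:
apply_moves(
  slide=[
    [-0.4,0.1,-0.05],
    [-0.4,0.1,-0.05],
    [-0.4,0.1,0],
    [-0.4,0.1,0],
    [-0.4,0.1,0],
    [-0.4,0.1,0],
    [-0.45,0.19,0],
    [0,0,0],
  ],
  turn=[
    [0,0,0],
    [0,0,0],
    [0,0,0],
    [0,0,0],
    [0,0,0],
    [0,0,0],
    [0,0,0],
    [0,0,0],
  ],
  jaw=[0,0,0,0,0,0,0,0],
)

```text
time_s: 11.9
tcp_pos: [0.6277, 0.1497, 0.1263]
eef_rot: [179.9, -0.1, -104.2]
contact_force: [-0.5, -0.2, 0.7]
gripper_width: 0.0874
```

Run:
```python
from h import *
c=load('w7'); g=cv2.cvtColor(c['pixels'],cv2.COLOR_BGR2GRAY)
m=g[174:197,243:267]>120; y,x=np.nonzero(m); q=(243+x.mean(),174+y.mean()); print('R',q,onz(c,[q],.045))
plan([.6367,.1648,-.0065],-104,6)
c=cap('wrist','w8');print(r.get_state()['tcp_pos'])
cv2.imwrite('pics/w8c.png',cv2.resize(c['pixels'][100:260,150:350],None,fx=4,fy=4)[:600])
```

```text
R (np.float64(254.8282208588957), np.float64(185.1717791411043)) [[ 0.6343034  -0.15024932  0.045     ]]
cur [0.6277 0.1497 0.1263] [ 1.7989e+02 -6.0000e-02 -1.0419e+02] w 0.0874 F [-0.5 -0.2  0.7] t 11.9
total shift(frac) [-0.17  -0.053  1.328] per row [-0.028 -0.009  0.221]  turn tot [ 0.001 -0.001 -0.002] per row [ 0.0002 -0.0001 -0.0004] rows min 2.68
[0.62768052 0.14761493 0.1263079 ]
```

View pics/w8c.png

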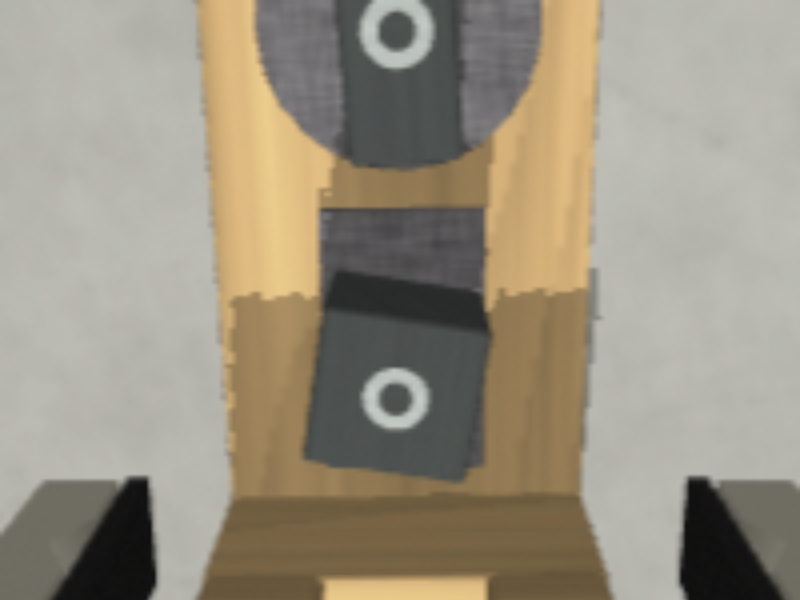

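Run:
```python
from h import *
c=load('w8'); f=lambda L,z: onz(c,[(u/4+150-.375,v/4+100-.375) for u,v in L],z)
P=f([(325,306),(490,331),(465,482),(305,460)],.051)
print(P.round(4),P.mean(0))
for i in range(4):
    d=P[(i+1)%4]-P[i]; print(np.linalg.norm(d),np.degrees(np.arctan2(d[1],d[0])))
print('rings',f([(396,398),(396,32)],.051))
print('obl pad',f([(320,208),(486,208)],.011),'rpad', f([(257,60),(543,60),(400,168)],.011))
E=[f([(205,60),(232,490)],.006),f([(600,60),(580,490)],.006)]
for e in E: d=e[1]-e[0]; print(e.round(4),np.degrees(np.arctan2(-d[0],d[1])))
print('ob edges',[np.degrees(np.arctan2(-(e[1]-e[0])[0],(e[1]-e[0])[1])) for e in [f([(342,20),(346,150)],.051),f([(462,20),(462,150)],.051)]])
```

```text
[[0.6474 0.1348 0.051 ]
 [0.6083 0.1516 0.051 ]
 [0.6243 0.1912 0.051 ]
 [0.664  0.1744 0.051 ]] [0.63598327 0.16298736 0.051     ]
0.042534323447492715 156.7804912237396
0.04271748053968805 67.97558795527364
0.04312729677046884 -22.824730184782243
0.043006380473437265 -112.8211552372423
rings [[0.63616104 0.16335464 0.051     ]
 [0.61314891 0.07475706 0.051     ]]
obl pad [[0.647063   0.11664629 0.011     ]
 [0.60127244 0.1282525  0.011     ]] rpad [[0.65258712 0.07334553 0.011     ]
 [0.57703956 0.09245883 0.011     ]
 [0.6221617  0.11125354 0.011     ]]
[[0.6673 0.0699 0.006 ]
 [0.699  0.1969 0.006 ]] -14.024235009523938
[[0.5612 0.0967 0.006 ]
 [0.5927 0.2239 0.006 ]] -13.910272629371299
ob edges [np.float64(-13.638793690252283), np.float64(-13.439764851248173)]
```

Request:
apply_moves(
  slide=[
    [0,0,0],
    [0,0,0],
    [0,0,0],
    [0,0,0],
  ],
  turn=[
    [0,0,0.098],
    [0,0,0],
    [0,0,0],
    [0,0,0],
  ],
  jaw=[0,0,0,0],
)

```text
time_s: 12.35
tcp_pos: [0.6289, 0.1442, 0.1278]
eef_rot: [180.0, -0.0, -112.7]
contact_force: [0.1, -0.0, -0.7]
gripper_width: 0.0876
```

Run:
```python
from h import *
plan([.6361,.1633,-.0065],-112.6,6)
```

```text
cur [0.6289 0.1442 0.1278] [ 1.7997e+02 -3.0000e-02 -1.1274e+02] w 0.0876 F [ 0.1 -0.  -0.7] t 12.35
total shift(frac) [-0.205  0.007  1.343] per row [-0.034  0.001  0.224]  turn tot [ 0.    -0.    -0.002] per row [ 0.0001 -0.0001 -0.0003] rows min 2.72
```

Request:
apply_moves(
  slide=[
    [-0.205,0.007,0.3],
    [0,0,0.4],
    [0,0,0.4],
    [0,0,0.15],
    [0,0,0.093],
    [0,0,0],
    [0,0,0],
    [0,0,0],
  ],
  turn=[
    [0,0,0],
    [0,0,0],
    [0,0,0],
    [0,0,0],
    [0,0,0],
    [0,0,0],
    [0,0,0],
    [0,0,0],
  ],
  jaw=[0,0,0,0,0,0,0,1],
)

```text
time_s: 13.15
tcp_pos: [0.6375, 0.1647, -0.0041]
eef_rot: [-179.9, 0.1, -112.8]
contact_force: [0.0, 1.4, 0.1]
gripper_width: 0.0836
```

Request:
apply_moves(
  slide=[
    [0,0,0],
    [0,0,0],
    [0,0,0],
    [0,0,0],
    [0,0,0],
    [0,0,0],
    [0,0,0],
    [0,0,0],
  ],
  turn=[
    [0,0,0],
    [0,0,0],
    [0,0,0],
    [0,0,0],
    [0,0,0],
    [0,0,0],
    [0,0,0],
    [0,0,0],
  ],
  jaw=[1,1,1,1,1,1,1,1],
)

```text
time_s: 13.95
tcp_pos: [0.6364, 0.1642, -0.006]
eef_rot: [-180.0, 0.0, -112.9]
contact_force: [-0.8, -0.1, 1.5]
gripper_width: 0.044
```

Request:
apply_moves(
  slide=[
    [0,0,-0.2],
    [0,0,-0.4],
    [0,0,-0.4],
    [0,0,-0.1],
    [0,0,0],
    [0,0,0],
    [0,0,0],
  ],
  turn=[
    [0,0,0],
    [0,0,0],
    [0,0,0],
    [0,0,0],
    [0,0,-0.099],
    [0,0,0],
    [0,0,0],
  ],
  jaw=[1,1,1,1,1,1,1],
)

```text
time_s: 14.65
tcp_pos: [0.6354, 0.1639, 0.1028]
eef_rot: [179.9, -0.1, -104.6]
contact_force: [-0.8, 0.0, -3.1]
gripper_width: 0.0438
```

Run:
```python
from h import *
plan([.5905,-.0138,.105],-104.1,6)
```

```text
cur [0.6354 0.1639 0.1028] [ 1.7990e+02 -6.0000e-02 -1.0459e+02] w 0.0438 F [-0.8  0.  -3.1] t 14.65
total shift(frac) [ 1.833 -0.013 -0.02 ] per row [ 0.305 -0.002 -0.003]  turn tot [ 0.001 -0.001 -0.006] per row [ 0.0002 -0.0001 -0.001 ] rows min 3.67
```

Request:
apply_moves(
  slide=[
    [0.3,0,0],
    [0.4,0,0],
    [0.4,0,0],
    [0.4,0,0],
    [0.33,-0.01,0],
    [0,0,0],
    [0,0,0],
    [0,0,0],
  ],
  turn=[
    [0,0,-0.003],
    [0,0,0],
    [0,0,0],
    [0,0,0],
    [0,0,0],
    [0,0,0],
    [0,0,0],
    [0,0,0],
  ],
  jaw=[1,1,1,1,1,1,1,1],
)

```text
time_s: 15.45
tcp_pos: [0.5926, -0.0131, 0.1035]
eef_rot: [180.0, -0.0, -104.2]
contact_force: [-0.2, -0.0, -1.7]
gripper_width: 0.0439
```

Run:
```python
from h import *
plan([.5905,-.0138,-.005],-104.1,6)
c=cap('wrist','w9');cv2.imwrite('pics/w9c.png',cv2.resize(c['pixels'][100:310,130:370],None,fx=2.8,fy=2.8))
g=cv2.cvtColor(c['pixels'],cv2.COLOR_BGR2GRAY)
```

```text
cur [ 0.5926 -0.0131  0.1035] [ 1.7997e+02 -1.0000e-02 -1.0418e+02] w 0.0439 F [-0.2 -0.  -1.7] t 15.45
total shift(frac) [0.012 0.018 1.085] per row [0.002 0.003 0.181]  turn tot [ 0.    -0.    -0.001] per row [ 0.0001 -0.     -0.0001] rows min 2.17
```

View pics/w9c.png

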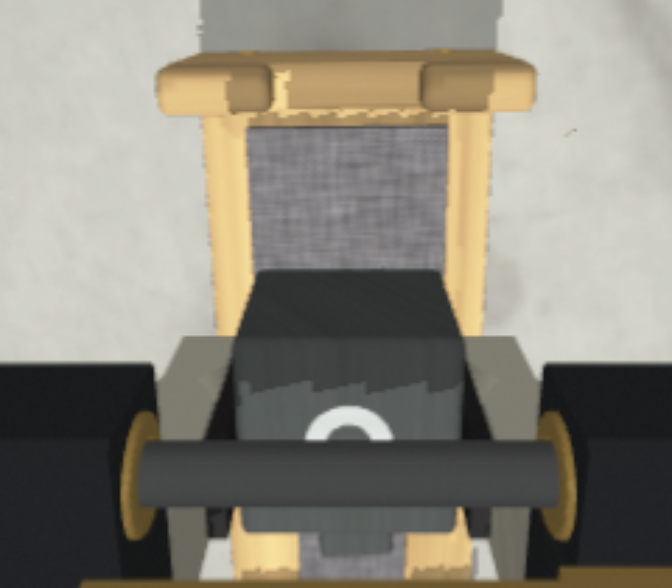

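Request:
apply_moves(
  slide=[
    [0.012,0.018,0.3],
    [0,0,0.4],
    [0,0,0.25],
    [0,0,0.1],
    [0,0,0.045],
    [0,0,0],
    [0,0,0],
    [0,0,0],
  ],
  turn=[
    [0,0,0],
    [0,0,0],
    [0,0,0],
    [0,0,0],
    [0,0,0],
    [0,0,0],
    [0,0,0],
    [0,0,0],
  ],
  jaw=[1,1,1,1,1,1,1,0],
)

```text
time_s: 16.3
tcp_pos: [0.5919, -0.0138, -0.0042]
eef_rot: [-179.9, 0.1, -104.1]
contact_force: [0.8, -0.3, 0.5]
gripper_width: 0.0477
```

Request:
apply_moves(
  slide=[
    [0,0,0],
    [0,0,0],
    [0,0,0],
    [0,0,0],
    [0,0,-0.3],
    [0,0,-0.4],
    [0,0,-0.4],
    [0,0,0],
  ],
  turn=[
    [0,0,0],
    [0,0,0],
    [0,0,0],
    [0,0,0],
    [0,0,0],
    [0,0,0],
    [0,0,0],
    [0,0,0],
  ],
  jaw=[0,0,0,0,0,0,0,0],
)

```text
time_s: 17.1
tcp_pos: [0.5943, -0.0137, 0.1106]
eef_rot: [-179.5, 0.2, -104.0]
contact_force: [0.0, 0.2, 0.1]
gripper_width: 0.0876
```

Request:
apply_moves(
  slide=[
    [0,0,0],
    [0,0,0],
  ],
  turn=[
    [0,0,0],
    [0,0,0],
  ],
  jaw=[0,0],
)

```text
time_s: 17.3
tcp_pos: [0.5898, -0.0144, 0.1037]
eef_rot: [179.9, -0.0, -104.1]
contact_force: [-0.3, 0.1, 0.8]
gripper_width: 0.0877
```

Run:
```python
from h import *
plan([.6132,.0748,.1],-104.1,6)
c=cap('wrist','w10');cv2.imwrite('pics/w10c.png',cv2.resize(c['pixels'][110:260,150:350],None,fx=4,fy=4))
```

```text
cur [ 0.5898 -0.0144  0.1037] [ 1.7993e+02 -2.0000e-02 -1.0411e+02] w 0.0877 F [-0.3  0.1  0.8] t 17.3
total shift(frac) [-0.922 -0.01   0.037] per row [-0.154 -0.002  0.006]  turn tot [ 0.001 -0.    -0.   ] per row [ 0.0001 -0.     -0.    ] rows min 1.84
```

View pics/w10c.png

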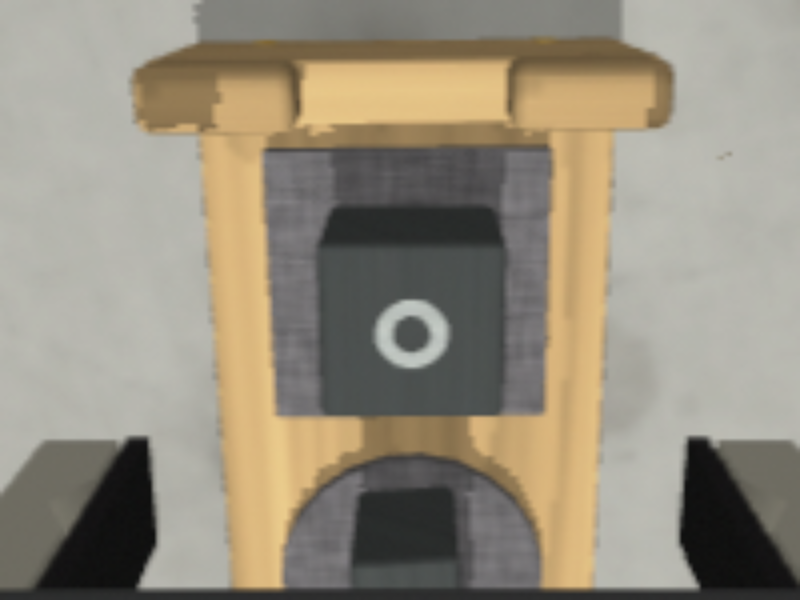

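Run:
```python
from h import *
c=load('w10'); f=lambda L,z: onz(c,[(u/4+150-.375,v/4+110-.375) for u,v in L],z)
print('ring',f([(412,333)],.051)); P=f([(264,149),(552,149),(545,415),(277,415)],.011); print(P.round(4),P.mean(0))
```

```text
ring [[ 0.59054892 -0.0140719   0.051     ]]
[[ 0.6191 -0.0593  0.011 ]
 [ 0.5461 -0.0409  0.011 ]
 [ 0.5636  0.0327  0.011 ]
 [ 0.6373  0.0141  0.011 ]] [ 0.59153032 -0.01336442  0.011     ]
```

Request:
apply_moves(
  slide=[
    [-0.4,0,0],
    [-0.4,-0.01,0],
    [-0.12,0,0],
    [0,0,0.1],
    [0,0,0],
    [0,0,0],
  ],
  turn=[
    [0,0,0],
    [0,0,0],
    [0,0,0],
    [0,0,0],
    [0,0,0],
    [0,0,0],
  ],
  jaw=[0,0,0,0,0,0],
)

```text
time_s: 17.95
tcp_pos: [0.6129, 0.0736, 0.0934]
eef_rot: [179.9, -0.1, -104.1]
contact_force: [0.4, -0.1, 0.3]
gripper_width: 0.0878
```

Run:
```python
from h import *
plan([.6132,.0748,-.006],-104,6)
c=cap('wrist','w11');cv2.imwrite('pics/w11c.png',cv2.resize(c['pixels'][110:260,150:350],None,fx=4,fy=4))
```

```text
cur [0.6129 0.0736 0.0934] [ 1.7989e+02 -9.0000e-02 -1.0413e+02] w 0.0878 F [ 0.4 -0.1  0.3] t 17.95
total shift(frac) [-0.014 -0.001  0.994] per row [-0.002 -0.     0.166]  turn tot [ 0.001 -0.001 -0.002] per row [ 0.0002 -0.0002 -0.0003] rows min 1.99
```

View pics/w11c.png

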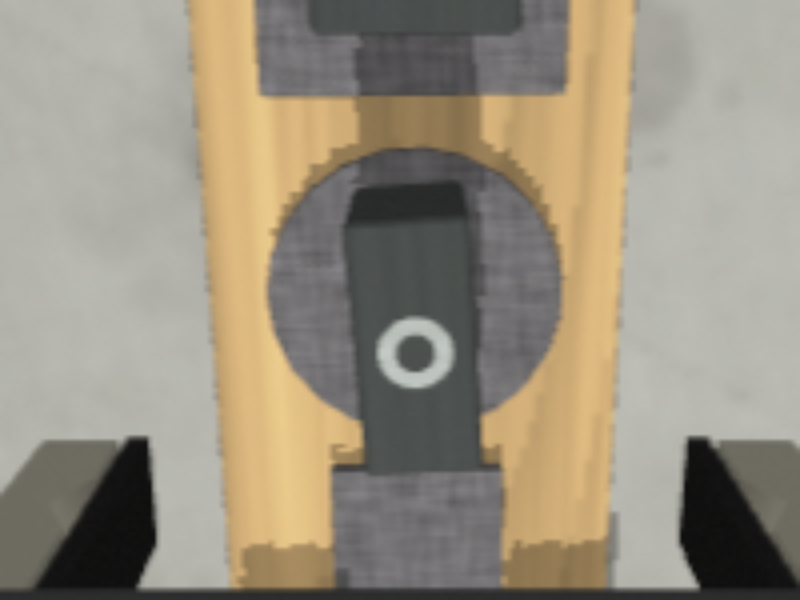

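Run:
```python
from h import *
c=load('w11'); f=lambda L,z: onz(c,[(u/4+150-.375,v/4+110-.375) for u,v in L],z)
print('ring',f([(416,352)],.051)); P=f([(268,285),(562,285),(415,148)],.011); print(P.round(4))
print('obl near edge',f([(333,465),(502,465)],.011))
for a,b in [((346,228),(366,470)),((469,224),(480,466))]:
    e=f([a,b],.051); d=e[1]-e[0]; print(np.linalg.norm(d),np.degrees(np.arctan2(-d[0],d[1])))
```

```text
ring [[0.61291421 0.07495014 0.051     ]]
[[0.6495 0.0617 0.011 ]
 [0.5748 0.0806 0.011 ]
 [0.6034 0.0363 0.011 ]]
obl near edge [[0.6469581  0.11607488 0.011     ]
 [0.60156797 0.12757759 0.011     ]]
0.05866107743349055 -10.715983132656827
0.05853296887196315 -10.762166438600829
```

Request:
apply_moves(
  slide=[
    [-0.014,0,0.3],
    [0,0,0.4],
    [0,0,0.2],
    [0,0,0.094],
    [0,0,0],
    [0,0,0],
    [0,0,0],
    [0,0,0],
  ],
  turn=[
    [0,0,-0.038],
    [0,0,0],
    [0,0,0],
    [0,0,0],
    [0,0,0],
    [0,0,0],
    [0,0,0],
    [0,0,0],
  ],
  jaw=[0,0,0,0,0,0,1,1],
)

```text
time_s: 18.8
tcp_pos: [0.6151, 0.0764, -0.0036]
eef_rot: [-179.9, 0.1, -100.8]
contact_force: [0.1, 0.6, 0.1]
gripper_width: 0.0763
```

Request:
apply_moves(
  slide=[
    [0,0,0],
    [0,0,0],
    [0,0,0],
    [0,0,0],
    [0,0,0],
    [0,0,0],
    [0,0,0],
    [0,0,0],
  ],
  turn=[
    [0,0,0],
    [0,0,0],
    [0,0,0],
    [0,0,0],
    [0,0,0],
    [0,0,0],
    [0,0,0],
    [0,0,0],
  ],
  jaw=[1,1,1,1,1,1,1,1],
)

```text
time_s: 19.6
tcp_pos: [0.6142, 0.0761, -0.005]
eef_rot: [180.0, -0.0, -100.8]
contact_force: [-0.5, 0.3, -0.6]
gripper_width: 0.028
```

Request:
apply_moves(
  slide=[
    [0,0,-0.2],
    [0,0,-0.4],
    [0,0,-0.2],
    [0,0,0],
    [0,0,0],
    [0,0,0],
  ],
  turn=[
    [0,0,0],
    [0,0,0],
    [0,0,0.037],
    [0,0,0],
    [0,0,0],
    [0,0,0],
  ],
  jaw=[1,1,1,1,1,1],
)

```text
time_s: 20.2
tcp_pos: [0.613, 0.0757, 0.0735]
eef_rot: [179.9, -0.1, -104.0]
contact_force: [0.8, 0.6, -3.0]
gripper_width: 0.0279
```

Run:
```python
from h import *
plan([.6345,.1617,.075],-104,6)
```

```text
cur [0.613  0.0757 0.0735] [ 1.7987e+02 -7.0000e-02 -1.0399e+02] w 0.0279 F [ 0.8  0.6 -3. ] t 20.2
total shift(frac) [-0.886 -0.    -0.016] per row [-0.148 -0.    -0.003]  turn tot [ 0.002 -0.001  0.   ] per row [ 0.0003 -0.0001  0.    ] rows min 1.77
```

Request:
apply_moves(
  slide=[
    [-0.4,0,0],
    [-0.35,0,0],
    [-0.13,0,0],
    [0,0,0],
    [0,0,0],
    [0,0,0],
  ],
  turn=[
    [0,0,0],
    [0,0,0],
    [0,0,0],
    [0,0,0],
    [0,0,0],
    [0,0,0],
  ],
  jaw=[1,1,1,1,1,1],
)

```text
time_s: 20.8
tcp_pos: [0.6348, 0.1604, 0.0743]
eef_rot: [179.9, -0.1, -104.0]
contact_force: [-0.6, -0.6, -3.4]
gripper_width: 0.0281
```

Run:
```python
from h import *
plan([.6345,.1617,-.005],-104,6)
c=cap('wrist','w12');cv2.imwrite('pics/w12c.png',cv2.resize(c['pixels'][110:310,130:370],None,fx=3,fy=3))
```

```text
cur [0.6348 0.1604 0.0743] [ 1.7993e+02 -6.0000e-02 -1.0404e+02] w 0.0281 F [-0.6 -0.6 -3.4] t 20.8
total shift(frac) [-0.013  0.005  0.793] per row [-0.002  0.001  0.132]  turn tot [ 0.001 -0.001 -0.   ] per row [ 0.0001 -0.0001 -0.0001] rows min 1.59
```

View pics/w12c.png

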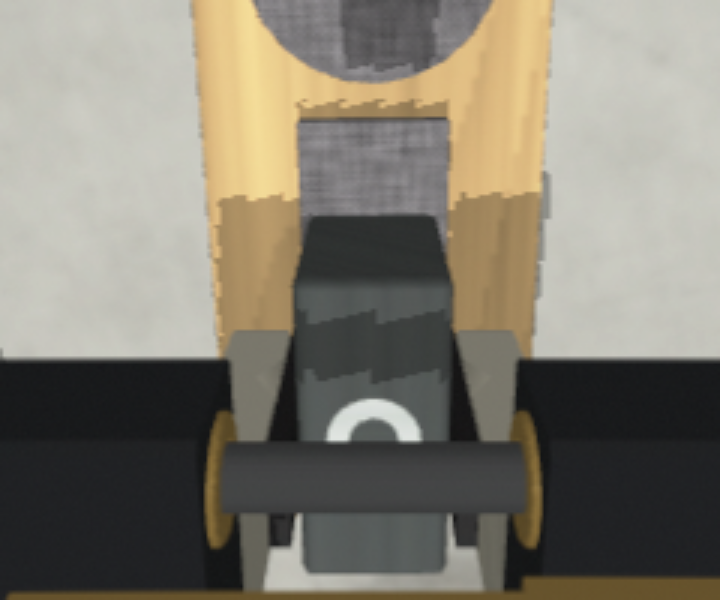

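Request:
apply_moves(
  slide=[
    [-0.012,0,0.3],
    [0,0,0.3],
    [0,0,0.14],
    [0,0,0.055],
    [0,0,0],
    [0,0,0],
    [0,0,0],
    [0,0,0],
  ],
  turn=[
    [0,0,0],
    [0,0,0],
    [0,0,0],
    [0,0,0],
    [0,0,0],
    [0,0,0],
    [0,0,0],
    [0,0,0],
  ],
  jaw=[1,1,1,1,1,1,0,0],
)

```text
time_s: 21.65
tcp_pos: [0.6367, 0.163, -0.0034]
eef_rot: [-179.9, 0.1, -104.0]
contact_force: [-0.2, -0.5, -0.0]
gripper_width: 0.0387
```

Request:
apply_moves(
  slide=[
    [0,0,0],
    [0,0,0],
    [0,0,0],
    [0,0,0],
    [0,0,-0.3],
    [0,0,-0.4],
    [0,0,-0.5],
    [0,0,0],
  ],
  turn=[
    [0,0,0],
    [0,0,0],
    [0,0,0],
    [0,0,0],
    [0,0,0],
    [0,0,0],
    [0,0,0],
    [0,0,0],
  ],
  jaw=[0,0,0,0,0,0,0,0],
)

```text
time_s: 22.45
tcp_pos: [0.6402, 0.1642, 0.1236]
eef_rot: [-179.4, 0.4, -103.9]
contact_force: [0.8, 0.8, 0.4]
gripper_width: 0.0875
```

Run:
```python
from h import *
plan([.6343,-.1502,.115],-104.1,9)
c=cap('wrist','w13');cv2.imwrite('pics/w13c.png',cv2.resize(c['pixels'][110:260,150:350],None,fx=4,fy=4))
```

```text
cur [0.6402 0.1642 0.1236] [-179.43    0.39 -103.93] w 0.0875 F [0.8 0.8 0.4] t 22.45
total shift(frac) [ 3.067 -0.699  0.072] per row [ 0.341 -0.078  0.008]  turn tot [-0.007  0.005  0.002] per row [-0.0007  0.0005  0.0002] rows min 6.29
```

View pics/w13c.png

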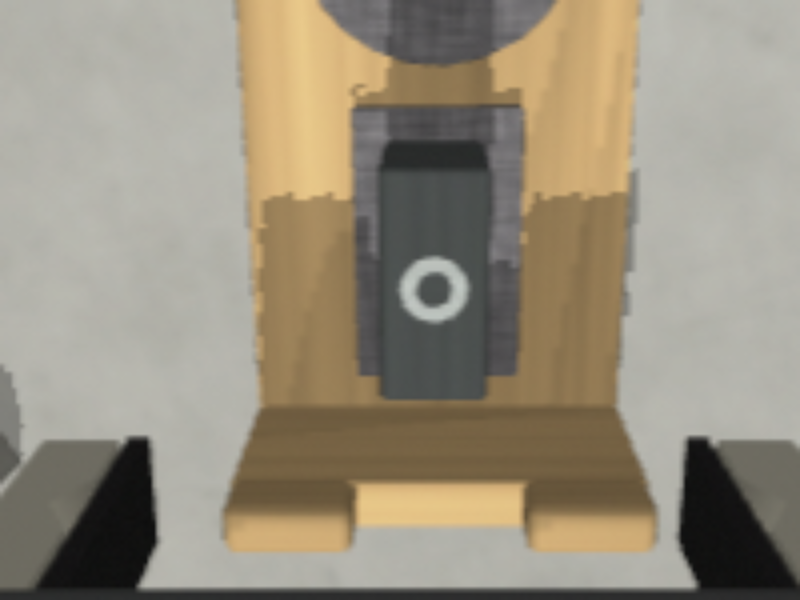

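Run:
```python
from h import *
c=load('w13'); f=lambda L,z: onz(c,[(u/4+150-.375,v/4+110-.375) for u,v in L],z)
print('ring',f([(434,290)],.051)); P=f([(352,105),(523,105),(517,376),(358,376)],.011); print(P.round(4),P.mean(0))
S=f([(356,525),(524,525)],.056);print('slot floor outer edge',S, S.mean(0))
```

```text
ring [[0.63540235 0.16174536 0.051     ]]
[[0.6475 0.1165 0.011 ]
 [0.6016 0.1279 0.011 ]
 [0.6204 0.2063 0.011 ]
 [0.6668 0.195  0.011 ]] [0.63407698 0.16140945 0.011     ]
slot floor outer edge [[0.67087186 0.21925554 0.056     ]
 [0.62726675 0.22982193 0.056     ]] [0.64906931 0.22453874 0.056     ]
```

Request:
apply_moves(
  slide=[
    [0.4,-0.09,0],
    [0.4,-0.09,0],
    [0.4,-0.09,0],
    [0.4,-0.09,0],
    [0.4,-0.09,0],
    [0.4,-0.09,0],
    [0.4,-0.09,0],
    [0.25,-0.06,0],
  ],
  turn=[
    [0,0,0],
    [0,0,0],
    [0,0,0],
    [0,0,0],
    [0,0,0],
    [0,0,0],
    [0,0,0],
    [0,0,0],
  ],
  jaw=[0,0,0,0,0,0,0,0],
)

```text
time_s: 23.3
tcp_pos: [0.6279, -0.1525, 0.1145]
eef_rot: [179.9, -0.0, -104.1]
contact_force: [0.5, 0.2, -0.5]
gripper_width: 0.0875
```

Request:
apply_moves(
  slide=[
    [0,0,0],
    [0,0,0],
    [0,0,0],
    [0,0,0],
  ],
  turn=[
    [0,0,0],
    [0,0,0],
    [0,0,0],
    [0,0,0],
  ],
  jaw=[0,0,0,0],
)

```text
time_s: 23.7
tcp_pos: [0.629, -0.1489, 0.1153]
eef_rot: [180.0, -0.0, -103.9]
contact_force: [0.0, -1.3, -0.2]
gripper_width: 0.0878
```

Run:
```python
from h import *
plan([.6343,-.1502,-.012],-104.1,9)
c=cap('wrist','w14');g=cv2.cvtColor(c['pixels'],cv2.COLOR_BGR2GRAY)
u,v=proj(c,[[.6343,-.1502,.045]])[0].astype(int); print(u,v)
m=(g[v-13:v+14,u-13:u+14]>120); y,x=np.nonzero(m); q=(u-13+x.mean(),v-13+y.mean()); print('R',q,onz(c,[q],.045))
```

```text
cur [ 0.629  -0.1489  0.1153] [ 179.98   -0.   -103.93] w 0.0878 F [ 0.  -1.3 -0.2] t 23.7
total shift(frac) [-1.000e-03 -5.500e-02  1.273e+00] per row [-0.    -0.006  0.141]  turn tot [ 0.    -0.     0.002] per row [ 0.     -0.      0.0002] rows min 2.55
247 186
R (np.float64(247.82456140350877), np.float64(186.4736842105263)) [[ 0.63438415 -0.15041576  0.045     ]]
```

Request:
apply_moves(
  slide=[
    [0,-0.055,0.3],
    [0,0,0.4],
    [0,0,0.4],
    [0,0,0.1],
    [0,0,0.06],
    [0,0,0],
    [0,0,0],
    [0,0,0],
  ],
  turn=[
    [0,0,0],
    [0,0,0],
    [0,0,0],
    [0,0,0],
    [0,0,0],
    [0,0,0],
    [0,0,0],
    [0,0,0],
  ],
  jaw=[0,0,0,0,0,0,0,1],
)

```text
time_s: 24.55
tcp_pos: [0.6356, -0.1513, -0.0085]
eef_rot: [-179.8, 0.0, -104.0]
contact_force: [-0.3, -0.5, 0.8]
gripper_width: 0.0839
```

Request:
apply_moves(
  slide=[
    [0,0,0],
    [0,0,0],
    [0,0,0],
    [0,0,0],
    [0,0,0],
    [0,0,0],
    [0,0,0],
    [0,0,0],
  ],
  turn=[
    [0,0,0],
    [0,0,0],
    [0,0,0],
    [0,0,0],
    [0,0,0],
    [0,0,0],
    [0,0,0],
    [0,0,0],
  ],
  jaw=[1,1,1,1,1,1,1,1],
)

```text
time_s: 25.35
tcp_pos: [0.6343, -0.1513, -0.0103]
eef_rot: [-180.0, -0.0, -104.0]
contact_force: [-0.8, -0.8, 2.4]
gripper_width: 0.0497
```

Request:
apply_moves(
  slide=[
    [0,0,-0.2],
    [0,0,-0.4],
    [0,0,-0.4],
    [0,0,-0.2],
    [0,0,0],
    [0,0,0],
    [0,0,0],
  ],
  turn=[
    [0,0,0],
    [0,0,0],
    [0,0,0],
    [0,0,0],
    [0,0,0],
    [0,0,0],
    [0,0,0],
  ],
  jaw=[1,1,1,1,1,1,1],
)

```text
time_s: 26.05
tcp_pos: [0.6331, -0.1512, 0.1079]
eef_rot: [179.8, -0.0, -104.0]
contact_force: [-0.1, -0.6, -1.7]
gripper_width: 0.0498
```

Run:
```python
from h import *
plan([.6125,.0735,.11],-104,6)
```

```text
cur [ 0.6331 -0.1512  0.1079] [ 1.7985e+02 -2.0000e-02 -1.0403e+02] w 0.0498 F [-0.1 -0.6 -1.7] t 26.05
total shift(frac) [-2.13   0.745 -0.02 ] per row [-0.355  0.124 -0.003]  turn tot [ 0.002 -0.    -0.   ] per row [ 0.0003 -0.     -0.0001] rows min 4.51
```

Request:
apply_moves(
  slide=[
    [-0.355,0.124,0],
    [-0.355,0.124,0],
    [-0.355,0.124,0],
    [-0.355,0.124,0],
    [-0.355,0.124,0],
    [-0.355,0.124,0],
    [0,0,0],
    [0,0,0],
  ],
  turn=[
    [0,0,0],
    [0,0,0],
    [0,0,0],
    [0,0,0],
    [0,0,0],
    [0,0,0],
    [0,0,0],
    [0,0,0],
  ],
  jaw=[1,1,1,1,1,1,1,1],
)

```text
time_s: 26.85
tcp_pos: [0.6128, 0.0741, 0.1081]
eef_rot: [179.9, -0.1, -103.9]
contact_force: [1.1, -0.5, -0.8]
gripper_width: 0.0496
```

Request:
apply_moves(
  slide=[
    [0,0,0],
    [0,0,0],
    [0,0,0],
  ],
  turn=[
    [0,0,0],
    [0,0,0],
    [0,0,0],
  ],
  jaw=[1,1,1],
)

```text
time_s: 27.15
tcp_pos: [0.6136, 0.0724, 0.1093]
eef_rot: [180.0, -0.0, -104.1]
contact_force: [-0.0, -0.1, -1.2]
gripper_width: 0.0492
```

Run:
```python
from h import *
plan([.6125,.0735,-.004],-104,6)
```

```text
cur [0.6136 0.0724 0.1093] [ 1.7998e+02 -2.0000e-02 -1.0409e+02] w 0.0492 F [-0.  -0.1 -1.2] t 27.15
total shift(frac) [-0.009  0.013  1.133] per row [-0.001  0.002  0.189]  turn tot [ 0.    -0.    -0.001] per row [ 0.     -0.     -0.0002] rows min 2.27
```

Request:
apply_moves(
  slide=[
    [-0.009,0.013,0.3],
    [0,0,0.4],
    [0,0,0.3],
    [0,0,0.1],
    [0,0,0.033],
    [0,0,0],
    [0,0,0],
    [0,0,0],
  ],
  turn=[
    [0,0,0],
    [0,0,0],
    [0,0,0],
    [0,0,0],
    [0,0,0],
    [0,0,0],
    [0,0,0],
    [0,0,0],
  ],
  jaw=[1,1,1,1,1,1,1,0],
)

```text
time_s: 27.95
tcp_pos: [0.6138, 0.075, -0.0021]
eef_rot: [-179.9, 0.1, -104.0]
contact_force: [-0.5, 0.1, -0.4]
gripper_width: 0.0534
```

Request:
apply_moves(
  slide=[
    [0,0,0],
    [0,0,0],
    [0,0,0],
    [0,0,0],
    [0,0,0],
    [0,0,-0.3],
    [0,0,-0.4],
    [0,0,-0.5],
  ],
  turn=[
    [0,0,0],
    [0,0,0],
    [0,0,0],
    [0,0,0],
    [0,0,0],
    [0,0,0],
    [0,0,0],
    [0,0,0],
  ],
  jaw=[0,0,0,0,0,0,0,0],
)

```text
time_s: 28.75
tcp_pos: [0.6112, 0.0741, 0.1158]
eef_rot: [179.8, -0.1, -104.0]
contact_force: [0.8, 0.5, 0.3]
gripper_width: 0.0876
```

Request:
apply_moves(
  slide=[
    [0,0,-0.5],
    [0,0,-0.3],
    [0,0,0],
    [0,0,0],
    [0,0,0],
  ],
  turn=[
    [0,0,0],
    [0,0,0],
    [0,0,0],
    [0,0,0],
    [0,0,0],
  ],
  jaw=[0,0,0,0,0],
)

```text
time_s: 29.25
tcp_pos: [0.6118, 0.0744, 0.1949]
eef_rot: [179.9, -0.1, -104.0]
contact_force: [0.3, -0.3, -0.5]
gripper_width: 0.0873
```

Run:
```python
from h import *
plan([.45,.13,.2],-90,6)
c=cap('wrist','w15');d=cap('side','s15')
cv2.imwrite('pics/s15c.png',cv2.resize(d['pixels'][140:290,100:380],None,fx=2.8,fy=2.8))
```

```text
cur [0.6118 0.0744 0.1949] [ 1.7989e+02 -5.0000e-02 -1.0402e+02] w 0.0873 F [ 0.3 -0.3 -0.5] t 29.25
total shift(frac) [-0.148  1.705 -0.048] per row [-0.025  0.284 -0.008]  turn tot [ 0.001 -0.    -0.163] per row [ 0.0002 -0.0001 -0.0272] rows min 3.42
```

View pics/w15.png

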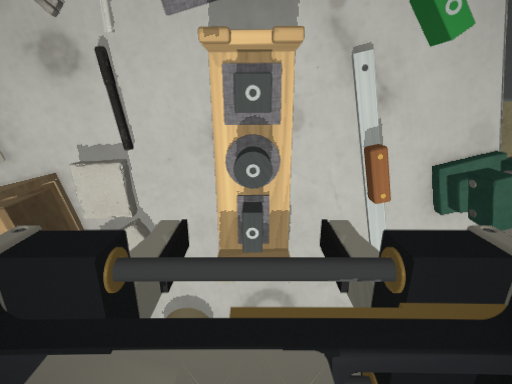

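View pics/s15c.png

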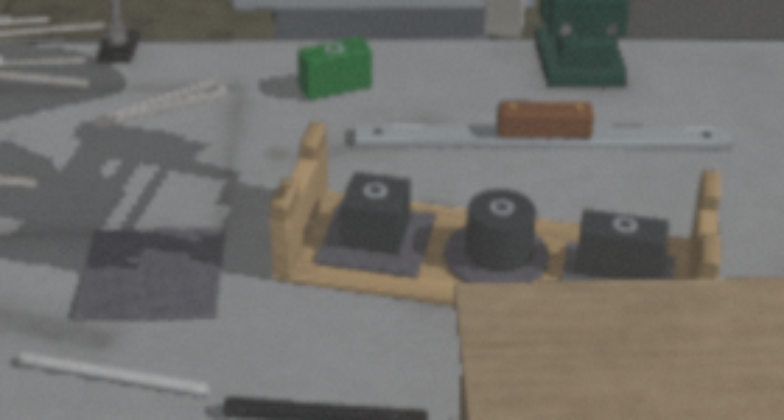

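Run:
```python
from h import *
c=load('w15');im=c['pixels']; hsv=cv2.cvtColor(im,cv2.COLOR_BGR2HSV); g=cv2.cvtColor(im,cv2.COLOR_BGR2GRAY)
P=cloud(c)
for nm in ['w15','s15','scene0']:
    Q=cloud(load(nm)).reshape(-1,3); Q=Q[~np.isnan(Q[:,0])]; m=(Q[:,0]>.25)&(Q[:,0]<.42)&(Q[:,1]>.03)&(Q[:,1]<.3)&(Q[:,2]>.02)&(Q[:,2]<.15); q=Q[m]
    if len(q): print(nm,len(q),q.min(0),q.max(0)); 
    for lo in [.03,.05,.07]:
        z=q[q[:,2]>lo]; 
        if len(z): print(lo,z.min(0).round(3),np.percentile(z,[1,99],axis=0).round(3).tolist(),z.max(0).round(3))
for n,(u,v) in {'sq':(253,93),'rd':(253,171),'ob':(253,233)}.items():
    m=g[v-8:v+9,u-8:u+9]>120; y,x=np.nonzero(m); q=(u-8+x.mean(),v-8+y.mean()); print(n,q,onz(c,[q],.051))
m=cv2.inRange(hsv,(0,100,60),(20,255,255)); m[:,:340]=0;m[:130]=0;m[220:]=0;m[:,410:]=0
n,l,st,ce=cv2.connectedComponentsWithStats(m); i=1+st[1:,4].argmax(); print(st[i]); rr=cv2.minAreaRect(np.argwhere(l==i)[:,::-1].astype(np.float32)); print(rr)
cv2.imwrite('pics/w15b.png',cv2.resize(im[30:255,330:512],None,fx=2.6,fy=2.6))
```

```text
w15 3646 [0.27725314 0.1439484  0.02000256] [0.36446144 0.21611853 0.08599417]
0.03 [0.282 0.146 0.03 ] [[0.294, 0.146, 0.031], [0.356, 0.213, 0.085]] [0.357 0.216 0.086]
0.05 [0.3   0.146 0.05 ] [[0.322, 0.146, 0.051], [0.347, 0.214, 0.085]] [0.348 0.216 0.086]
0.07 [0.317 0.146 0.07 ] [[0.324, 0.146, 0.07], [0.346, 0.213, 0.085]] [0.347 0.216 0.086]
s15 1013 [0.27122742 0.14428793 0.02000231] [0.36471081 0.21756365 0.08551639]
0.03 [0.271 0.145 0.03 ] [[0.275, 0.146, 0.031], [0.358, 0.215, 0.085]] [0.359 0.217 0.086]
0.05 [0.271 0.145 0.05 ] [[0.275, 0.146, 0.051], [0.35, 0.215, 0.085]] [0.351 0.217 0.086]
0.07 [0.271 0.145 0.07 ] [[0.275, 0.146, 0.071], [0.349, 0.215, 0.085]] [0.351 0.216 0.086]
scene0 1558 [0.25001683 0.13929675 0.02005882] [0.3573936  0.21643556 0.08560781]
0.03 [0.25  0.139 0.03 ] [[0.253, 0.142, 0.031], [0.349, 0.21, 0.085]] [0.354 0.216 0.086]
0.05 [0.25  0.139 0.05 ] [[0.252, 0.142, 0.051], [0.343, 0.21, 0.085]] [0.346 0.216 0.086]
0.07 [0.271 0.139 0.07 ] [[0.271, 0.142, 0.07], [0.343, 0.211, 0.086]] [0.346 0.216 0.086]
sq (np.float64(252.41059602649005), np.float64(92.44370860927152)) [[ 0.59047379 -0.01459745  0.051     ]]
rd (np.float64(252.55752212389382), np.float64(170.1504424778761)) [[0.6130778  0.07590204 0.051     ]]
ob (np.float64(252.03157894736842), np.float64(232.98947368421054)) [[0.63557088 0.16231001 0.051     ]]
[ 364  144   27   60 1271]
((377.58612060546875, 173.44671630859375), (58.75769805908203, 23.177148818969727), 84.80557250976562)
```

View pics/w15b.png

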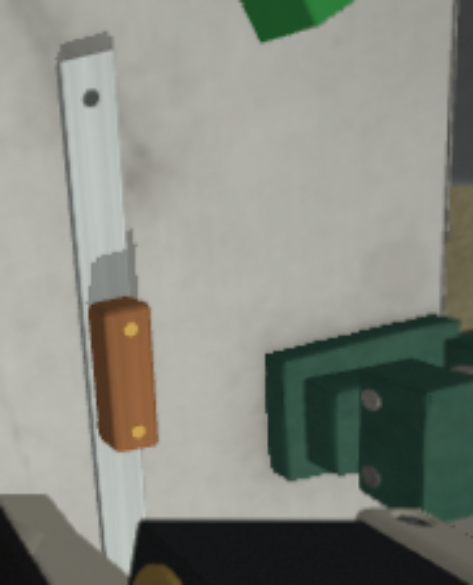

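Run:
```python
from h import *
c=load('w15'); f=lambda L,z: onz(c,[(u/2.6+330-.3,v/2.6+30-.3) for u,v in L],z)
A=f([(131,329),(139,432)],.034); d=A[1]-A[0]; print(A.round(4),A.mean(0),np.linalg.norm(d),np.degrees(np.arctan2(-d[0],d[1])))
T=f([(103,303),(148,298),(157,443),(117,450)],.034); print(T.round(4),T.mean(0))
L=f([(61,70),(104,540)],.008);R=f([(113,48),(145,520)],.008)
for e in (L,R):
    d=e[1]-e[0];print(e.round(4),np.degrees(np.arctan2(-d[0],d[1])))
# side view grip top
d=load('s15'); S=onz(d,[((545)/2.8+100,102/2.8+140)],.034);print(S)
plan([.45,.115,.12],-93,6)
```

```text
[[0.4468 0.1027 0.034 ]
 [0.4483 0.1595 0.034 ]] [0.44758005 0.13111923 0.034     ] 0.05680329368902459 -1.5124556251128962
[[0.459  0.086  0.034 ]
 [0.4371 0.089  0.034 ]
 [0.4397 0.1681 0.034 ]
 [0.4607 0.167  0.034 ]] [0.44913129 0.12753809 0.034     ]
[[ 0.4564 -0.0258  0.008 ]
 [ 0.4647  0.2364  0.008 ]] -1.8076768048877707
[[ 0.4311 -0.0292  0.008 ]
 [ 0.4396  0.2289  0.008 ]] -1.898154197686369
[[0.44201965 0.13146377 0.034     ]]
cur [0.6119 0.0743 0.1946] [ 1.7987e+02 -9.0000e-02 -1.0401e+02] w 0.0875 F [-0.2  0.1 -0.6] t 29.35
total shift(frac) [-0.004  1.667  0.75 ] per row [-0.001  0.278  0.125]  turn tot [ 0.002 -0.001 -0.128] per row [ 0.0003 -0.0001 -0.0214] rows min 3.66
```

Request:
apply_moves(
  slide=[
    [0,0.3,0],
    [0,0.3,0],
    [0,0.3,0],
    [0,0.3,0],
    [0,0.3,0],
    [0,0,0],
    [0,0,0],
    [0,0,0],
  ],
  turn=[
    [0,0,0],
    [0,0,0],
    [0,0,0],
    [0,0,0],
    [0,0,0],
    [0,0,-0.071],
    [0,0,-0.071],
    [0,0,0],
  ],
  jaw=[0,0,0,0,0,0,0,0],
)

```text
time_s: 30.15
tcp_pos: [0.4666, 0.1108, 0.1956]
eef_rot: [179.9, -0.0, -91.7]
contact_force: [0.5, -0.8, -0.4]
gripper_width: 0.0879
```

Request:
apply_moves(
  slide=[
    [0,0,0],
    [0,0,0],
    [0,0,0],
  ],
  turn=[
    [0,0,0],
    [0,0,0],
    [0,0,0],
  ],
  jaw=[0,0,0],
)

```text
time_s: 30.45
tcp_pos: [0.4671, 0.1107, 0.1959]
eef_rot: [180.0, -0.0, -91.9]
contact_force: [-0.7, -0.0, 0.8]
gripper_width: 0.0878
```

Run:
```python
from h import *
plan([.448,.102,.08],-91.8,6)
c=cap('wrist','w16')
cv2.imwrite('pics/w16b.png',cv2.resize(c['pixels'][60:260,150:400],None,fx=3,fy=3))
```

```text
cur [0.4671 0.1107 0.1959] [ 1.7997e+02 -3.0000e-02 -9.1910e+01] w 0.0878 F [-0.7 -0.   0.8] t 30.45
total shift(frac) [0.093 0.187 1.159] per row [0.015 0.031 0.193]  turn tot [ 0.    -0.    -0.001] per row [ 0.0001 -0.0001 -0.0002] rows min 2.36
```

View pics/w16b.png

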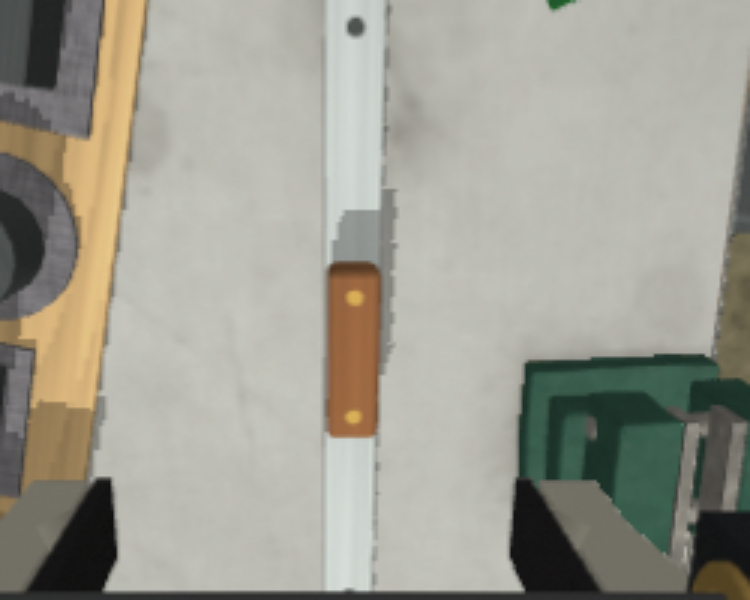

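Run:
```python
from h import *
c=load('w16'); f=lambda L,z: onz(c,[(u/3+150-.33,v/3+60-.33) for u,v in L],z)
A=f([(355,298),(353,416)],.034); d=A[1]-A[0]; print(A.round(4),A.mean(0),np.linalg.norm(d),np.degrees(np.arctan2(-d[0],d[1])))
T=f([(330,272),(380,272),(377,436),(328,436)],.034); print(T.round(4),T.mean(0))
for a,b in [((324,150),(325,560)),((388,150),(375,560))]:
    e=f([a,b],.008 if a[0]<330 else .008); d=e[1]-e[0];print(e.round(4),np.degrees(np.arctan2(-d[0],d[1])))
```

```text
[[0.4477 0.1028 0.034 ]
 [0.4495 0.1585 0.034 ]] [0.44859937 0.13062357 0.034     ] 0.05574133480271654 -1.9380583301218852
[[0.4584 0.0908 0.034 ]
 [0.4365 0.0916 0.034 ]
 [0.4385 0.1688 0.034 ]
 [0.4614 0.1681 0.034 ]] [0.44870886 0.12982095 0.034     ]
[[0.4592 0.0403 0.008 ]
 [0.4648 0.2493 0.008 ]] -1.5270244681026959
[[0.4305 0.0413 0.008 ]
 [0.4383 0.2501 0.008 ]] -2.1415384342567574
```

Request:
apply_moves(
  slide=[
    [0.083,0.19,0.2],
    [0,0,0.4],
    [0,0,0.4],
    [0,0,0.4],
    [0,0,0.3],
    [0,0,0],
    [0,0,0],
    [0,0,0],
  ],
  turn=[
    [0,0,0],
    [0,0,0],
    [0,0,0],
    [0,0,0],
    [0,0,0],
    [0,0,0],
    [0,0,0],
    [0,0,0],
  ],
  jaw=[0,0,0,0,0,0,0,0],
  newtons=45,
)

```text
time_s: 31.3
tcp_pos: [0.4491, 0.1039, 0.0279]
eef_rot: [-179.9, 0.1, -91.8]
contact_force: [-0.2, 0.5, 0.3]
gripper_width: 0.0876
```

Run:
```python
from h import *
plan([.4478,.103,-.014],-91.8,6)
c=cap('scene','sc17');d=cap('side','s17')
cv2.imwrite('pics/v17.png',np.hstack([cv2.resize(c['pixels'][130:270,80:280],(400,280)),cv2.resize(d['pixels'][110:250,200:400],(400,280))]))
```

```text
cur [0.4491 0.1039 0.0279] [-1.7988e+02  7.0000e-02 -9.1800e+01] w 0.0876 F [-0.2  0.5  0.3] t 31.3
total shift(frac) [0.01  0.013 0.418] per row [0.002 0.002 0.07 ]  turn tot [-0.001  0.001  0.   ] per row [-0.0002  0.0001  0.    ] rows min 0.84
```

View pics/v17.png

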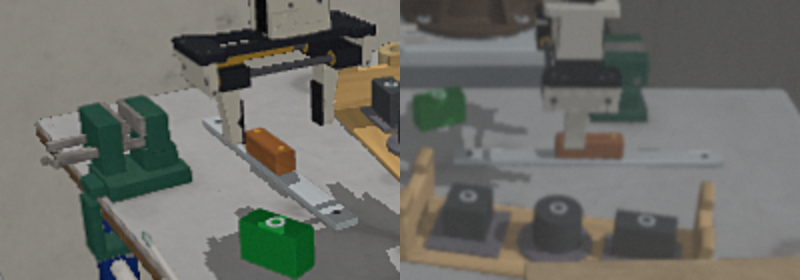

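Request:
apply_moves(
  slide=[
    [0,0,0.15],
    [0,0,0.15],
    [0,0,0.09],
    [0,0,0],
    [0,0,0],
  ],
  turn=[
    [0,0,0],
    [0,0,0],
    [0,0,0],
    [0,0,0],
    [0,0,0],
  ],
  jaw=[0,0,0,0,0],
)

```text
time_s: 31.9
tcp_pos: [0.4482, 0.1034, -0.0121]
eef_rot: [-180.0, 0.0, -91.8]
contact_force: [-0.1, -0.6, -0.3]
gripper_width: 0.0876
```

Run:
```python
from h import *
plan([.4478,.103,-.013],-91.8,6)
c=cap('scene','sc18');d=cap('side','s18')
cv2.imwrite('pics/v18.png',np.hstack([cv2.resize(c['pixels'][150:250,110:250],(420,300)),cv2.resize(d['pixels'][130:210,240:352],(420,300))]))
```

```text
cur [ 0.4482  0.1034 -0.0121] [-1.7997e+02  2.0000e-02 -9.1790e+01] w 0.0876 F [-0.1 -0.6 -0.3] t 31.9
total shift(frac) [0.004 0.004 0.009] per row [0.001 0.001 0.001]  turn tot [-0.  0.  0.] per row [-0.0001  0.      0.    ] rows min 0.02
```

View pics/v18.png

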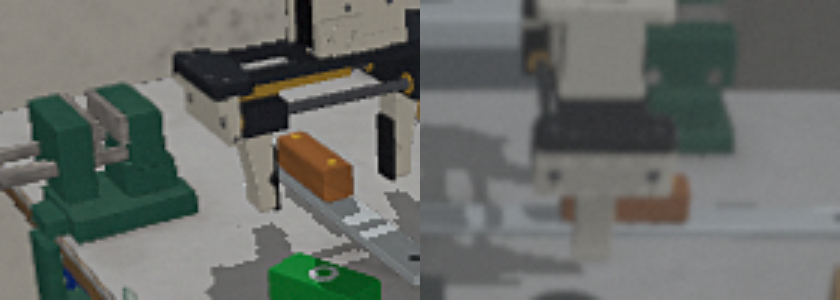

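Clear of the vise and straddling the grip. Closing and lifting.

Request:
apply_moves(
  slide=[
    [0,0,0],
    [0,0,0],
    [0,0,0],
    [0,0,0],
    [0,0,0],
    [0,0,0],
    [0,0,0],
    [0,0,0],
  ],
  turn=[
    [0,0,0],
    [0,0,0],
    [0,0,0],
    [0,0,0],
    [0,0,0],
    [0,0,0],
    [0,0,0],
    [0,0,0],
  ],
  jaw=[1,1,1,1,1,1,1,1],
)

```text
time_s: 32.8
tcp_pos: [0.4478, 0.1031, -0.0127]
eef_rot: [180.0, -0.0, -91.8]
contact_force: [0.0, 0.8, -0.8]
gripper_width: 0.029
```

Request:
apply_moves(
  slide=[
    [0,0,0],
    [0,0,0],
    [0,0,0],
    [0,0,0],
  ],
  turn=[
    [0,0,0],
    [0,0,0],
    [0,0,0],
    [0,0,0],
  ],
  jaw=[1,1,1,1],
)

```text
time_s: 33.2
tcp_pos: [0.4479, 0.1032, -0.0127]
eef_rot: [-180.0, 0.0, -91.8]
contact_force: [0.3, -0.4, -0.8]
gripper_width: 0.0236
```

Request:
apply_moves(
  slide=[
    [0,0,-0.1],
    [0,0,-0.2],
    [0,0,-0.3],
    [0,0,-0.4],
    [0,0,-0.4],
    [0,0,0],
    [0,0,0],
    [0,0,0],
  ],
  turn=[
    [0,0,0],
    [0,0,0],
    [0,0,0],
    [0,0,0],
    [0,0,0],
    [0,0,0],
    [0,0,0],
    [0,0,0],
  ],
  jaw=[1,1,1,1,1,1,1,1],
)

```text
time_s: 34.0
tcp_pos: [0.4467, 0.1026, 0.1265]
eef_rot: [179.9, -0.0, -91.8]
contact_force: [-0.5, -0.7, -3.1]
gripper_width: 0.0239
```

Run:
```python
from h import *
u=np.array([.2419,.9703]); C=np.array([.6122,.0735]); t=C-.027*u; print('target',t)
plan([t[0],t[1],.128],-104,6)
c=cap('scene','sc19');d=cap('side','s19')
cv2.imwrite('pics/v19.png',np.hstack([cv2.resize(c['pixels'][80:290,80:380],(400,280)),cv2.resize(d['pixels'][70:280,120:420],(400,280))]))
```

```text
target [0.6056687 0.0473019]
cur [0.4467 0.1026 0.1265] [ 1.799e+02 -4.000e-02 -9.183e+01] w 0.0239 F [-0.5 -0.7 -3.1] t 34.0
total shift(frac) [ 0.502 -1.606 -0.018] per row [ 0.084 -0.268 -0.003]  turn tot [ 0.001 -0.001  0.142] per row [ 0.0002 -0.0001  0.0236] rows min 3.37
```

View pics/v19.png

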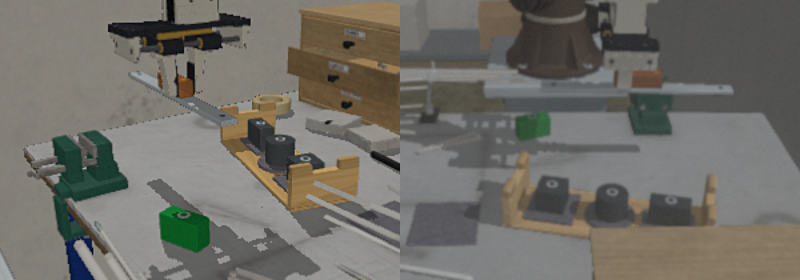

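Request:
apply_moves(
  slide=[
    [0,0,0],
    [0,0,0],
    [0,0,0],
    [0,0,0],
  ],
  turn=[
    [0,0,0.071],
    [0,0,0.071],
    [0,0,0],
    [0,0,0],
  ],
  jaw=[1,1,1,1],
)

```text
time_s: 34.5
tcp_pos: [0.4474, 0.1029, 0.1265]
eef_rot: [179.9, -0.1, -103.8]
contact_force: [0.6, -0.1, -2.1]
gripper_width: 0.024
```

Run:
```python
from h import *
plan([.6057,.0473,.126],-104,6)
```

```text
cur [0.4474 0.1029 0.1265] [ 1.7993e+02 -8.0000e-02 -1.0384e+02] w 0.024 F [ 0.6 -0.1 -2.1] t 34.5
total shift(frac) [ 0.161 -1.67   0.003] per row [ 0.027 -0.278  0.001]  turn tot [ 0.001 -0.001  0.002] per row [ 0.0001 -0.0001  0.0003] rows min 3.36
```

Request:
apply_moves(
  slide=[
    [0.02,-0.2,0],
    [0.03,-0.32,0],
    [0.03,-0.32,0],
    [0.03,-0.32,0],
    [0.03,-0.31,0],
    [0.02,-0.2,0],
    [0,0,0],
    [0,0,0],
  ],
  turn=[
    [0,0,0.002],
    [0,0,0],
    [0,0,0],
    [0,0,0],
    [0,0,0],
    [0,0,0],
    [0,0,0],
    [0,0,0],
  ],
  jaw=[1,1,1,1,1,1,1,1],
)

```text
time_s: 35.3
tcp_pos: [0.6054, 0.0464, 0.1261]
eef_rot: [179.9, -0.1, -104.1]
contact_force: [-0.8, 0.3, -2.1]
gripper_width: 0.0236
```

Request:
apply_moves(
  slide=[
    [0,0,0],
    [0,0,0],
    [0,0,0],
  ],
  turn=[
    [0,0,0],
    [0,0,0],
    [0,0,0],
  ],
  jaw=[1,1,1],
)

```text
time_s: 35.6
tcp_pos: [0.6055, 0.0471, 0.1276]
eef_rot: [-180.0, 0.0, -104.1]
contact_force: [0.3, 0.6, -1.8]
gripper_width: 0.0238
```

Run:
```python
from h import *
plan([.6057,.0473,.126],-104,6)
c=cap('scene','sc20');d=cap('side','s20');w=cap('wrist','w20')
cv2.imwrite('pics/v20.png',np.hstack([cv2.resize(c['pixels'][80:290,180:400],(400,380)),cv2.resize(d['pixels'][110:290,180:390],(400,380))]))
```

```text
cur [0.6055 0.0471 0.1276] [-1.7998e+02  2.0000e-02 -1.0412e+02] w 0.0238 F [ 0.3  0.6 -1.8] t 35.6
total shift(frac) [-0.002 -0.002  0.016] per row [-0.    -0.     0.003]  turn tot [-0.     0.    -0.001] per row [-0.      0.     -0.0002] rows min 0.03
```

View pics/v20.png

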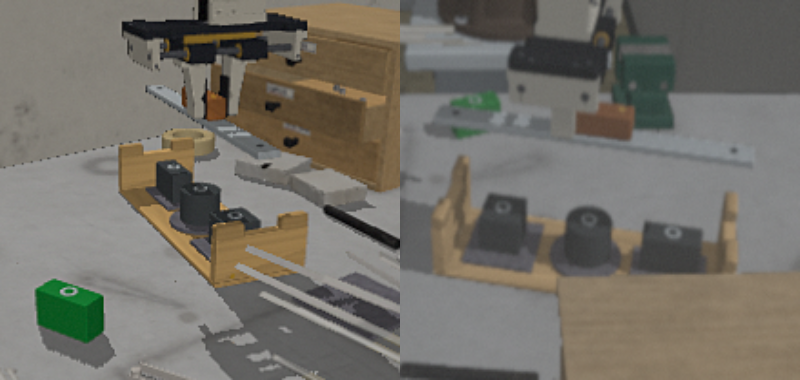

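View pics/w20.png

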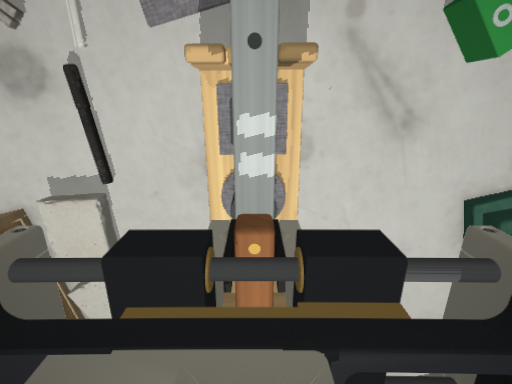

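Run:
```python
from h import *
c=load('w20'); C=np.array([.6122,.0735]);u=np.array([.2419,.9703]);x=np.array([.9703,-.2419])
g=cv2.cvtColor(c['pixels'],cv2.COLOR_BGR2GRAY)
for v in [20,60,100,140,190]:
    row=c['pixels'][v].astype(int); print(v,[ (i,row[i].tolist()) for i in range(225,285,3)][:0])
cv2.imwrite('pics/w20c.png',cv2.resize(c['pixels'][0:200,180:330],None,fx=4,fy=3))
for n,uv in [('hole',(254.5,40.5))]:
    p=onz(c,[uv],.148)[0][:2]-C; print(n,p@x,p@u)
# w15 hole at bench z .008 relative to grip
c=load('w15'); p=onz(c,[(91/2.6+330-.3,98/2.6+30-.3)],.008)[0][:2]-np.array([.4487,.130]); print(np.linalg.norm(p))
```

```text
20 []
60 []
100 []
140 []
190 []
hole -0.0011084825618189321 -0.1408581542048972
0.13986023124722055
```

View pics/w20c.png

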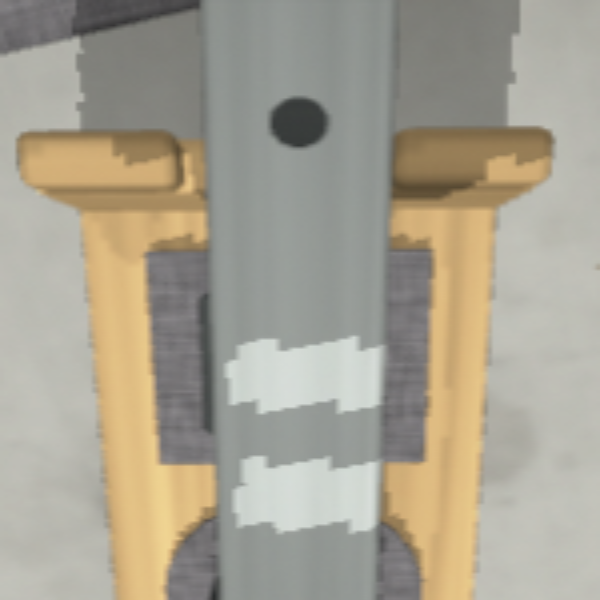

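Request:
apply_moves(
  slide=[
    [0,0,0.2],
    [0,0,0.25],
    [0,0,0.2],
    [0,0,0.1],
    [0,0,0.06],
    [0,0,0],
    [0,0,0],
    [0,0,0],
  ],
  turn=[
    [0,0,0],
    [0,0,0],
    [0,0,0],
    [0,0,0],
    [0,0,0],
    [0,0,0],
    [0,0,0],
    [0,0,0],
  ],
  jaw=[1,1,1,1,1,1,1,1],
)

```text
time_s: 36.55
tcp_pos: [0.6066, 0.047, 0.0473]
eef_rot: [-179.9, 0.1, -104.2]
contact_force: [0.6, -0.1, -2.8]
gripper_width: 0.024
```

Run:
```python
from h import *
plan([.6057,.0473,.0433],-104,6)
c=cap('scene','sc21');d=cap('side','s21');w=cap('wrist','w21')
cv2.imwrite('pics/v21.png',np.hstack([cv2.resize(c['pixels'][120:260,220:370],(400,380),interpolation=cv2.INTER_CUBIC),cv2.resize(d['pixels'][150:270,190:370],(400,380),interpolation=cv2.INTER_CUBIC)]))
```

```text
cur [0.6066 0.047  0.0473] [-1.7991e+02  5.0000e-02 -1.0417e+02] w 0.024 F [ 0.6 -0.1 -2.8] t 36.55
total shift(frac) [-0.001  0.009  0.04 ] per row [-0.     0.002  0.007]  turn tot [-0.001  0.001 -0.002] per row [-0.0002  0.0001 -0.0003] rows min 0.08
```

View pics/v21.png

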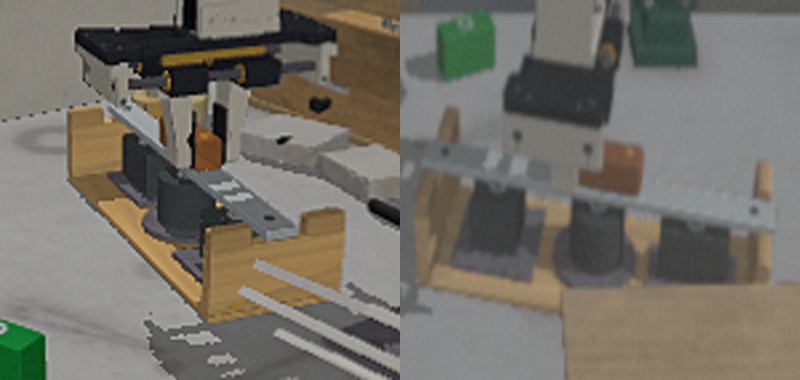

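View pics/w21.png

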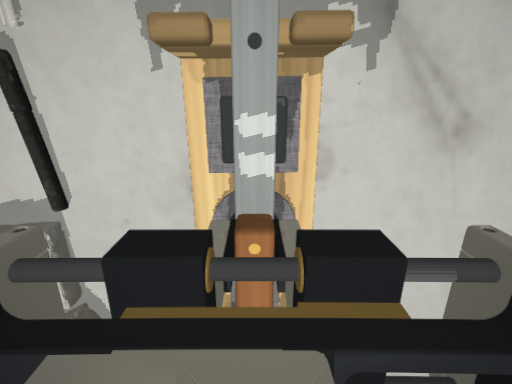

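Aligned with both slots; lower the last millimetres gently and read force.

Request:
apply_moves(
  slide=[
    [0,0,0.015],
    [0,0,0.01],
    [0,0,0],
    [0,0,0],
    [0,0,0],
  ],
  turn=[
    [0,0,0],
    [0,0,0],
    [0,0,0],
    [0,0,0],
    [0,0,0],
  ],
  jaw=[1,1,1,1,1],
)

```text
time_s: 37.2
tcp_pos: [0.6058, 0.0468, 0.0437]
eef_rot: [180.0, -0.0, -104.2]
contact_force: [-0.2, 0.8, -2.5]
gripper_width: 0.0237
```

Request:
apply_moves(
  slide=[
    [0,0,0.01],
    [0,0,0],
    [0,0,0],
    [0,0,0],
  ],
  turn=[
    [0,0,0],
    [0,0,0],
    [0,0,0],
    [0,0,0],
  ],
  jaw=[1,1,1,1],
)

```text
time_s: 37.6
tcp_pos: [0.606, 0.0469, 0.0433]
eef_rot: [-180.0, 0.0, -104.2]
contact_force: [-3.2, 0.2, 5.4]
gripper_width: 0.0238
```

Run:
```python
from h import *
d=cap('side','s22');c=cap('scene','sc22'); print(r.get_state()['contact_force'])
cv2.imwrite('pics/v22.png',np.hstack([cv2.resize(c['pixels'][190:240,280:360],(400,300),interpolation=cv2.INTER_CUBIC),cv2.resize(d['pixels'][190:260,300:370],(400,300),interpolation=cv2.INTER_CUBIC)]))
```

```text
[-2.37246041 -0.35379917  5.47015583]
```

View pics/v22.png

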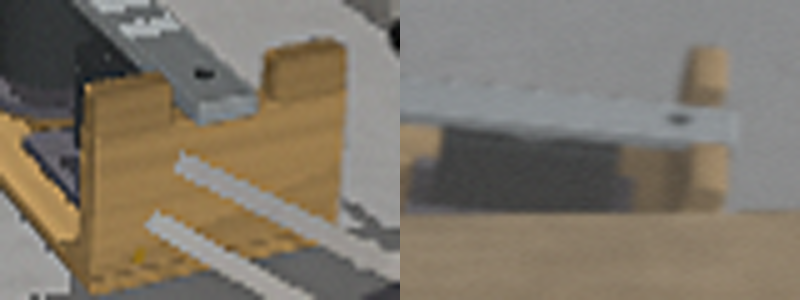

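Seated: force went positive (+5.4 N) and the bar lies in the slots. Release and rise.

Request:
apply_moves(
  slide=[
    [0,0,-0.005],
    [0,0,0],
    [0,0,0],
    [0,0,0],
    [0,0,0],
    [0,0,0],
    [0,0,0],
    [0,0,0],
  ],
  turn=[
    [0,0,0],
    [0,0,0],
    [0,0,0],
    [0,0,0],
    [0,0,0],
    [0,0,0],
    [0,0,0],
    [0,0,0],
  ],
  jaw=[1,0,0,0,0,0,0,0],
)

```text
time_s: 38.5
tcp_pos: [0.6058, 0.0468, 0.0432]
eef_rot: [180.0, -0.0, -104.2]
contact_force: [0.0, 0.1, -0.1]
gripper_width: 0.0739
```

Request:
apply_moves(
  slide=[
    [0,0,0],
    [0,0,0],
    [0,0,-0.2],
    [0,0,-0.4],
    [0,0,-0.4],
    [0,0,-0.4],
    [0,0,0],
    [0,0,0],
  ],
  turn=[
    [0,0,0],
    [0,0,0],
    [0,0,0],
    [0,0,0],
    [0,0,0],
    [0,0,0],
    [0,0,0],
    [0,0,0],
  ],
  jaw=[0,0,0,0,0,0,0,0],
)

```text
time_s: 39.3
tcp_pos: [0.6063, 0.0471, 0.1845]
eef_rot: [-179.9, 0.1, -104.2]
contact_force: [0.3, -0.0, -0.7]
gripper_width: 0.0877
```

Request:
apply_moves(
  slide=[
    [0,0,0],
    [0,0,0],
    [0,0,0],
  ],
  turn=[
    [0,0,0],
    [0,0,0],
    [0,0,0],
  ],
  jaw=[0,0,0],
)

```text
time_s: 39.6
tcp_pos: [0.6054, 0.0466, 0.1821]
eef_rot: [179.9, -0.1, -104.2]
contact_force: [-0.0, -0.0, 0.6]
gripper_width: 0.0879
```

Run:
```python
from h import *
plan([.6057,.0473,.2],-104,6)
c=cap('scene','sc23');d=cap('side','s23');w=cap('wrist','w23')
cv2.imwrite('pics/v23.png',np.hstack([cv2.resize(c['pixels'][140:250,220:370],(400,380),interpolation=cv2.INTER_CUBIC),cv2.resize(d['pixels'][150:270,190:370],(400,380),interpolation=cv2.INTER_CUBIC)]))
```

```text
cur [0.6054 0.0466 0.1821] [ 1.7991e+02 -6.0000e-02 -1.0418e+02] w 0.0879 F [-0.  -0.   0.6] t 39.6
total shift(frac) [-0.007 -0.001 -0.179] per row [-0.001 -0.    -0.03 ]  turn tot [ 0.001 -0.001 -0.002] per row [ 0.0002 -0.0001 -0.0004] rows min 0.36
```

View pics/v23.png

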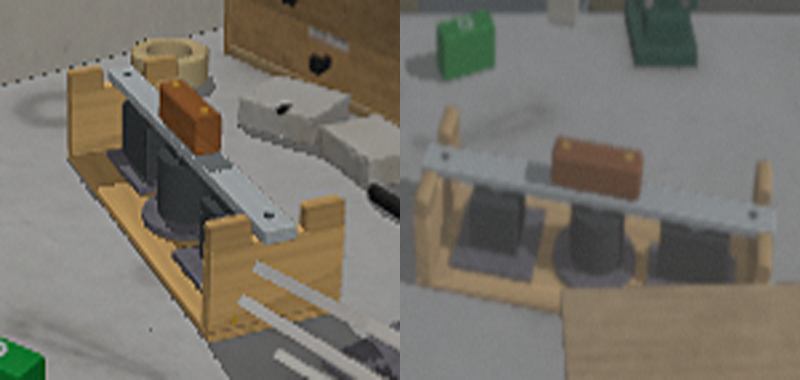

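View pics/w23.png

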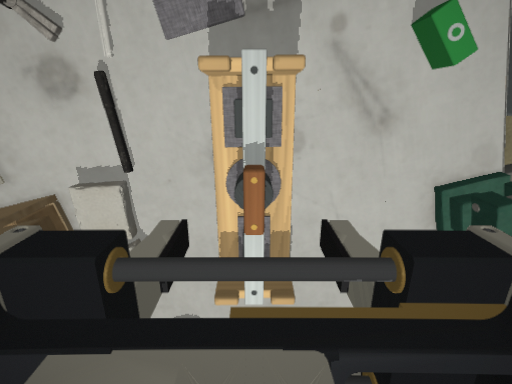

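Run:
```python
from h import *
C=np.array([.6122,.0735]);u=np.array([.2419,.9703]);x=np.array([.9703,-.2419])
c=load('w23')
P=onz(c,[(254.3,70.3),(254,292.5)],.064)[:,:2]-C; print('holes local',[(p@x,p@u) for p in P], 'mid',[P.mean(0)@x,P.mean(0)@u])
S=onz(c,[(254.5,181),(254,227)],.090)[:,:2]-C; print('studs',[(p@x,p@u) for p in S])
Q=cloud(c); print('z bar',[np.nanmedian(Q[v-2:v+3,250:258,2]).round(4) for v in (62,90,120,240,250)],'grip',np.nanmedian(Q[195:215,250:258,2]))
s=r.get_state(); print(s['contact_force'],s['time_s']); print(r.close_job())
```

```text
holes local [(np.float64(-0.0013979912891875874), np.float64(-0.1401534423757637)), (np.float64(-0.0001377917751221809), np.float64(0.14087270146088202))] mid [np.float64(-0.0007678915321548823), np.float64(0.00035962954255916484)]
studs [(np.float64(-0.001200818064521529), np.float64(-0.026875383939969733)), (np.float64(-0.0004699444460855781), np.float64(0.028504150393554174))]
z bar [np.float64(0.0655), np.float64(0.0656), np.float64(0.0656), np.float64(0.0653), np.float64(0.0653)] grip 0.09135752143168147
[0.67391324 0.15674138 0.01553759] 39.75
the job is handed in; nothing more can be done
None
```

The job is done and handed in at 39.75 s. The round former waited on the spare pad while I put the square on the square pad, the oblong on the oblong pad, and then the round on the round pad. After that I laid the keeper bar in both end slots and let go.

**Last checks**
- **Formers:** before the bar went on, the square was about 1 mm off its pad centre, the oblong about 1.5 mm and the round about 2.5 mm. The oblong was lined up with its pad by eye. After the bar went on I only looked at the formers in the pictures, where they still stand as placed.
- **Bar:** its centre is within 1 mm of the kit centre both ways, and it sits about 0.3° off the board's direction. Its top reads 65.3–65.6 mm along its length against an expected 64 mm, so it is flat and seated.
- **Robot:** the gripper is open and clear of everything, with no contact force beyond the sensor's noise.

**What went wrong or disagreed**
- The first grasp closed in the air above the round former. Pictures from two cameras put the fingertips about 40 mm higher than the reported tool position implies. I corrected the heights for that, and every later grasp held.
- I gripped the bar about 27 mm off the middle of its grip to keep the gripper clear of the vise.

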